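# Make up the biscuit kit and the ravioli kit

### The job

Make up the two kits for the cookery class from the stock that stands in the carton and between the trays. Biscuit kit, in the square tray: the vanilla bottle in the narrow round holder, the sprinkle jar in the wide round holder and the round cutter in the open front bay; ravioli kit, in the oblong tray: the pepper mill in its round holder and the square cutter in the front bay. Bottle and mill have to be lifted out of the divided carton; stand all five flat on the tray floors, do not drop or tip over bottle, mill or jar, and leave the heart-shaped cutter where it is.

Things in the scene. Friction and masses are not known exactly. Their poses are not given: they have to be found in the camera images.
- vanilla_bottle: Brown glass bottle with a white ribbed screw cap: 58 mm diameter, 129 mm tall; the cap is 32 mm in diameter and spans heights 109 to 129 mm, the shoulder slopes down from it. Stands upright in one cell of the carton. Mass about 0.26 kg. Origin at the centre of the underside, z up.
- pepper_mill: Dark wooden pepper mill with a waist, 58 mm foot diameter, 150 mm tall; the round head is about 50 mm in diameter between heights 109 and 139 mm, with a small metal finial (12 mm) above it. The head does not turn. Stands upright in one cell of the carton. Mass about 0.18 kg. Origin at the centre of the underside, z up.
- sprinkle_jar: Small clear glass jar of cake sprinkles with a grey screw lid: 67 mm diameter and 67 mm tall, on the worktop between the trays and the carton (jars at the far right are not meant). Mass about 0.17 kg. Origin at the centre of the underside, z up.
- round_cutter: Round tinplate pastry cutter, 59 mm diameter, 25 mm tall, lying flat between the trays and the carton, rolled edge up. Mass 22 g, rigid. Origin at the centre of the underside, z up.
- square_cutter: Square tinplate pastry cutter with rounded corners, 51 x 51 mm, 25 mm tall, lying flat between the trays and the carton. Its sides are parallel to its x and y axes. Mass 22 g, rigid. Origin at the centre of the underside, z up.
- heart_cutter: Heart-shaped tinplate pastry cutter, 58 x 64 mm, 25 mm tall, lying flat between the trays and the carton. Not part of either kit: leave it where it is. Origin at the centre of the underside.
- square_tray: Biscuit tray, pale wood, fixed, 178 x 178 mm, floor 5 mm, rim 20 mm high. Origin: centre of underside; x away from the robot, y left, all mm. Front bay: x -84 to -8, y -84 to 84, behind it a rail 15 high. At the back two round open collars, 30 high over the worktop: wide one at x 40, y 40, inner diameter 81, for the jar; narrow one at x 40, y -44, inner 73, for the bottle; floor inside 5 high.
- oblong_tray: Ravioli tray, pale wood, fixed, 172 (x) by 140 (y) mm, floor 5 mm, rim 20 mm high and 5 thick. Origin: centre of underside; x away from the robot, y left, all mm. Front bay: x -81 to -5, y -65 to 65, behind it a rail 15 high. Behind that one round open collar, 30 high over the worktop, at x 40, y 0, inner diameter 73, for the mill; floor inside 5 high.
- carton: Brown divided bottle carton like a small crate, open on top, fixed: 160 x 160 mm, walls 75 high and 4 thick, crossed dividers 66 high making four cells 74 square centred at x, y = +-39 mm; floor 4 over the worktop. Bottle and mill stand in cells (39, 39) and (-39, -39), either way round; the other two are empty. Origin: centre of underside, sides along its x and y axes.
There are look-alikes about, which are no part of the job. What is shaped like the vanilla_bottle but blue is not meant.

How it is judged:
By the outcome, as a careful person would: the job done as asked, in the order asked, and still so for the second after the job is handed in, with the robot touching nothing.
It also fails if it takes over 138 s, if anything falls off the work surface, if the arm or the gripper's body presses on something with over 40 N, if the wrist force passes 120 N, or if a joint passes its speed limit or range.

### The arm

A 7-joint arm with a two-finger parallel gripper is mounted at the origin on a cart in front of the work surface, level with it; the furniture and walls round the work are solid. World frame = base frame: x ahead of the robot, y to its left, z up, the work surface at z = 0. Lengths are in mm, angles in rad, forces in N, time in s.
With the tool pointing down it reaches from about 400 to 875 mm from the base axis. Payload 4.4 kg.
Tool frame: the origin (TCP) lies midway between the tips of the shut fingers; the grasp point (between the pads) lies 19 mm behind it; z points along the fingers, y is the line along which they close (so a half turn about z gives the same grasp; the last joint's range is limited). The gripper opens to 85 mm and grips with 20 to 120 N. Pads are 22 mm wide; open, the fingers measure 114 mm over their backs; the gripper's body (76 mm by 85 mm) begins 54 mm behind the grasp point. The pads swing forward as they close: fully open they stand 13 mm farther back than shut.
Start: joints at [-1.365, 0.628, 0.038, 1.517, -0.027, 0.996, -0.02], TCP at [174.478, 626.159, 231.313] pointing down, gripper open.
Joint ranges: [-3.06, 3.06], [-0.37, 2.12], [-1.25, 1.32], [0.18, 2.47], [-1.1, 4.24], [0.23, 1.98], [-2.94, 2.94]. Speed limits (rad/s): [2.57, 2.57, 3.14, 3.14, 3.14, 3.14, 3.14].

### API

Orientations are given as [roll, pitch, yaw] about the fixed x, y, z axes, in that order (R = Rz(yaw) Ry(pitch) Rx(roll)).
In Python, from cell import ctrl, get_image, get_calibration gives the robot as it stands.
- The arm moves only by the shell command python3 -m creep 'ROWS'. ROWS is JSON, a list of rows, each an object of numbers: "dx", "dy", "dz": the shift along the world's x, y, z normalised to -1 to 1, where 1 is 0.4 m; "rx", "ry", "rz": the turn, a rotation vector about the world's x, y, z normalised to -1 to 1, where 1 is 2 pi rad; "grip": the closure, from -1 (fully open) to 1 (shut). A call has exactly 5 rows; each row is the pose to reach, as a shift and turn from the pose commanded when the call began, turning the shorter way round; what a row does not reach only later rows make up. A row lasts 1/8 s, in which the tool goes at most 62.5 mm and 10.7 degrees, less where a joint would pass 70% of its speed; a pose out of reach is approached as far as the arm can. A call with a number of a shift or a turn outside -1 to 1 is refused whole. A call with a gripper value outside its range is refused whole. The fingers move at their own pace and stop on an object; the grip force is fixed at half the most. Time passes only in rows, so rows that repeat a pose let the fingers close, or fill a call up. It gives the time, the measured TCP pose, the force, the opening and the grip force at its end, in the units of the state.
- ctrl.read_state(): the state, without advancing time (a new reading comes with each control period).
- get_image(name): name is "side" or "top" or "wrist"; returns the picture (420x560x3 uint8, red, green, blue); there is no depth.
- get_calibration(name): a dict with "mtx" (3x3 intrinsics, pixels), "distortion" ([k1, k2, p1, p2, k3] as OpenCV has them; the pictures are not rectified), "world_from_camera" (4x4, takes a point from camera to world coordinates). Camera axes: x right, y down, z forward; pixel columns grow to the right and rows downward; lengths in mm; the calibration is good to about 2 mm. A picture is of the moment at which its call begins: read the wrist's pose just before it. get_calibration takes no time and is no camera call; for the wrist camera it gives the pose at the moment of the call.
- ctrl.finish_job(): hands the job in; it is judged then, once.
The state is a dict: "clock": time; "qpos": joint angles; "qd": joint speeds; "tau": joint torques, N m; "eef_pos": TCP position; "tool_rot": TCP orientation; "force": force on the tool from outside, world axes, zero at the start; "torque": the same for the moment, N m; "width": finger opening in mm; "gripper_force": force on a finger pad.
Only numpy, scipy, OpenCV 4.12 (cv2) and the standard library are available. Lean on these libraries where they do the work, as an engineer would, in place of code of your own. Each camera call takes 0.05 s, during which the arm holds its last target. There are 200 camera calls.

## Working session

There is one attempt and no reset: what is moved stays moved. The work goes in short steps, Python scripts to look and compute and a shell command to move; the robot and the scene stay as the last step left them, time stands still between calls to the robot, and variables do not carry over. Pictures are saved under pics/ and viewed, at most 14 in all, crops included, and the job is handed in when it is done.

```bash
mkdir -p pics; ls; cat > h.py <<'E'
import numpy as np, cv2
from cell import ctrl, get_image, get_calibration
def snap(name, fn):
    c=get_calibration(name); im=get_image(name); cv2.imwrite('pics/'+fn,im[:,:,::-1])
    np.savez('pics/'+fn+'.npz',m=c['mtx'],d=c['distortion'],T=c['world_from_camera']); return im
def load(fn): 
    z=np.load('pics/'+fn+'.npz'); return np.array(z['m'],float),np.array(z['d'],float),z['T']
def ray(fn,uv):
    m,d,T=load(fn); p=cv2.undistortPoints(np.array(uv,float).reshape(-1,1,2),m,d)[:,0]
    r=np.c_[p,np.ones(len(p))]@T[:3,:3].T; return T[:3,3],r
def plane(fn,uv,z):
    o,r=ray(fn,uv); return o+r*((z-o[2])/r[:,2])[:,None]
def proj(fn,P):
    m,d,T=load(fn); Ti=np.linalg.inv(T); rv=cv2.Rodrigues(Ti[:3,:3])[0]
    return cv2.projectPoints(np.array(P,float).reshape(-1,1,3),rv,Ti[:3,3],m,d)[0][:,0]
E
python3 - <<'E'
from h import *
for n in ['top','side','wrist']: snap(n,n+'0.png'); print(n,np.round(load(n+'0.png')[2],2).tolist())
s=ctrl.read_state(); print(s)
E
```

```text
pics
top [[-0.03, -0.99, 0.1, 345.59], [-1.0, 0.03, -0.0, -51.9], [-0.0, -0.1, -0.99, 1387.95], [0.0, 0.0, 0.0, 1.0]]
side [[1.0, -0.02, 0.08, 359.51], [-0.08, -0.49, 0.87, -1077.51], [0.02, -0.87, -0.49, 622.31], [0.0, 0.0, 0.0, 1.0]]
wrist [[0.27, 0.91, 0.31, 93.65], [0.96, -0.25, -0.09, 648.88], [-0.0, 0.33, -0.95, 372.92], [0.0, 0.0, 0.0, 1.0]]
{'clock': 0.15, 'qpos': array([-1.36481541,  0.62912825,  0.03845621,  1.51811906, -0.02705507,
        0.99631781, -0.01999821]), 'qd': array([ 0.00066929, -0.002918  , -0.00147372, -0.00451745, -0.00113732,
        0.00035999, -0.00155494]), 'tau': array([ 2.57605985e-03, -5.63800800e+01,  1.22776207e+00, -1.93653220e+01,
        1.10656227e-02,  7.29283463e-03, -6.02908571e-06]), 'eef_pos': array([174.32140591, 625.70002428, 230.61014105]), 'tool_rot': array([-3.14013730e+00, -3.52340806e-05,  2.86977765e+00]), 'force': array([-0.10124068,  0.50966963,  0.4636236 ]), 'torque': array([-0.01202018, -0.04110951,  0.0176116 ]), 'gripper_force': 0.0, 'width': 85.30846135334865}
```

View pics/top0.png

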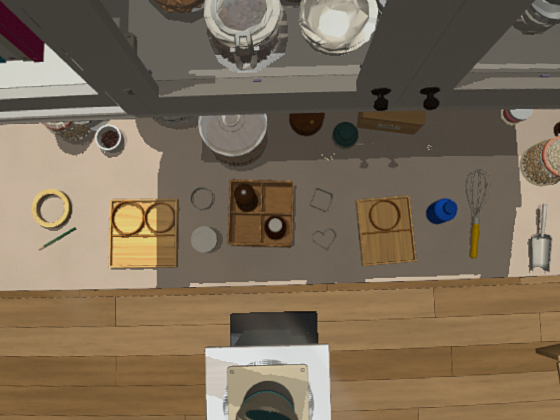

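View pics/side0.png

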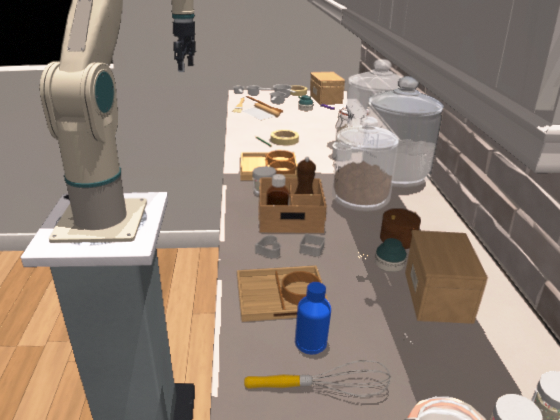

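The top view shows the square tray (144,233), jar (204,239), round cutter (202,198), carton (262,213) with the mill at (246,197) and the bottle at (276,227). It also shows the square cutter (321,200), heart (324,238), oblong tray (385,230) and a blue decoy (442,211). I'll enlarge it for precise points.

```bash
python3 - <<'E'
from h import *
im=cv2.imread('pics/top0.png')
c=im[180:280,100:300]; cv2.imwrite('pics/c1.png',cv2.resize(c,None,fx=4,fy=4,interpolation=cv2.INTER_CUBIC))
c=im[180:280,225:425]; cv2.imwrite('pics/c2.png',cv2.resize(c,None,fx=4,fy=4,interpolation=cv2.INTER_CUBIC))
E
```

```text
(no output)
```

View pics/c1.png

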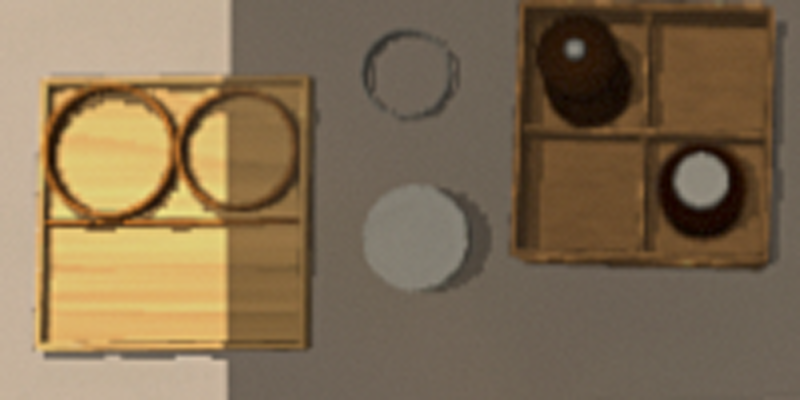

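View pics/c2.png

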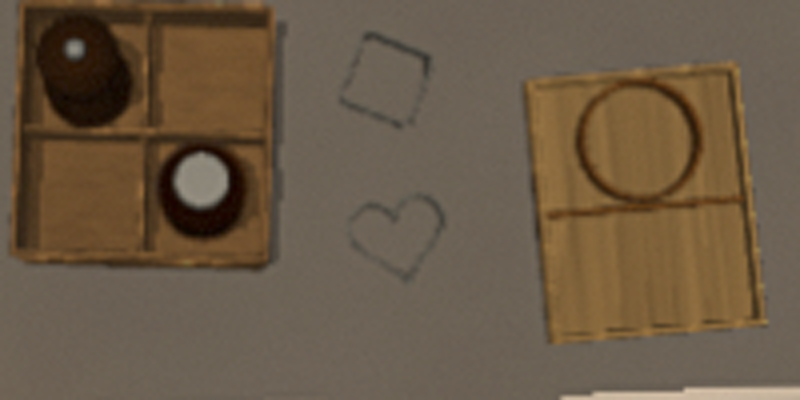

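```bash
python3 - <<'E'
from h import *
def P(cx,cy,z,ox):
    return plane('top0.png',[[ox+(cx+.5)/4-.5,180+(cy+.5)/4-.5]],z)[0]
f='top0.png'
L=[('tray',[(43,77),(312,77),(308,348),(38,348)],20,100),('wide',[(114,154)],30,100),('narrow',[(239,152)],30,100),('rcut',[(411,74)],25,100),('jar',[(416,238)],67,100),('mill',[(575,47)],150,100),('cap',[(702,180)],129,100),('carton',[(518,3),(772,6),(772,263),(514,250)],75,100),('sq',[(370,33),(430,57),(407,127),(342,101)],25,225),('obl',[(527,79),(737,62),(766,323),(552,342)],20,225),('ocollar',[(639,141)],30,225),('heart',[(350,235),(445,210),(406,280)],25,225)]
for n,ps,z,ox in L:
    q=np.array([P(a,b,z,ox)[:2] for a,b in ps]); print(n,q.round(0).tolist(),q.mean(0).round(1), [round(float(np.degrees(np.arctan2(*(q[(i+1)%len(q)]-q[i])[::-1]))),1) for i in range(len(q))] if len(q)>2 else '', [round(float(np.linalg.norm(q[(i+1)%len(q)]-q[i]))) for i in range(len(q))])
E
```

```text
tray [[538.0, 397.0], [533.0, 219.0], [358.0, 223.0], [362.0, 399.0]] [447.6 309.8] [-91.6, 178.7, 88.8, -0.8] [178, 175, 176, 176]
wide [[485.0, 347.0]] [485.1 346.6]  [0]
narrow [[484.0, 265.0]] [484.3 265. ]  [0]
rcut [[532.0, 154.0]] [532.4 154. ]  [0]
jar [[424.0, 146.0]] [423.9 145.7]  [0]
mill [[529.0, 39.0]] [528.6  38.5]  [0]
cap [[450.0, -34.0]] [450.2 -33.6]  [0]
carton [[568.0, 79.0], [562.0, -79.0], [402.0, -75.0], [414.0, 84.0]] [486.8   2.4] [-92.3, 178.4, 85.6, -1.8] [158, 160, 159, 154]
sq [[551.0, -143.0], [534.0, -181.0], [489.0, -165.0], [507.0, -123.0]] [ 520.6 -153. ] [-113.6, 159.9, 66.5, -24.0] [42, 48, 45, 48]
obl [[519.0, -244.0], [527.0, -382.0], [357.0, -392.0], [349.0, -253.0]] [ 438.  -317.6] [-86.8, -176.5, 93.3, 3.1] [138, 170, 139, 170]
ocollar [[476.0, -313.0]] [ 475.9 -313. ]  [0]
heart [[421.0, -126.0], [435.0, -187.0], [391.0, -161.0]] [ 415.9 -157.8] [-76.8, 148.9, 49.5] [63, 51, 46]
```

```bash
python3 -m creep '[{"dx":0.1,"dy":-0.1,"dz":0.05,"rz":-0.029,"grip":-1},{"dx":0.2,"dy":-0.2,"dz":0.1,"rz":-0.058,"grip":-1},{"dx":0.3,"dy":-0.3,"dz":0.15,"rz":-0.087,"grip":-1},{"dx":0.4,"dy":-0.4,"dz":0.2,"rz":-0.116,"grip":-1},{"dx":0.5,"dy":-0.5,"dz":0.25,"rz":-0.145,"grip":-1}]'
python3 -m creep '[{"dx":0.05,"dy":-0.1,"dz":0.05,"rz":-0.02,"grip":-1},{"dx":0.1,"dy":-0.2,"dz":0.1,"rz":-0.04,"grip":-1},{"dx":0.15,"dy":-0.3,"dz":0.1,"rz":-0.0617,"grip":-1},{"dx":0.19,"dy":-0.4,"dz":0.1,"rz":-0.0617,"grip":-1},{"dx":0.19,"dy":-0.49,"dz":0.1,"rz":-0.0617,"grip":-1}]'
python3 - <<'E'
from h import *
snap('wrist','w1.png'); print(load('w1.png'))
E
```

```text
(array([[312.71307597,   0.        , 281.63095268],
       [  0.        , 312.71307597, 207.52945842],
       [  0.        ,   0.        ,   1.        ]]), array([-0.07052454,  0.        ,  0.        ,  0.        ,  0.        ]), array([[ 2.68172144e-01,  9.11083180e-01,  3.13067309e-01,
         9.36622608e+01],
       [ 9.63369215e-01, -2.52989209e-01, -8.89731193e-02,
         6.48930025e+02],
       [-1.85926188e-03,  3.25459520e-01, -9.45554147e-01,
         3.73044444e+02],
       [ 0.00000000e+00,  0.00000000e+00,  0.00000000e+00,
         1.00000000e+00]]))$[0]: bad value
$[0]: bad value
```

View pics/w1.png

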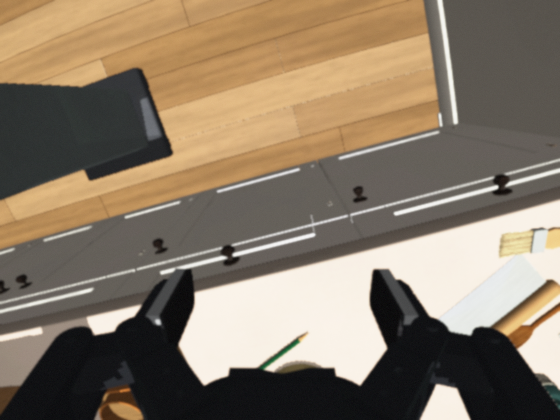

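The wrist view shows the floor and cart side; the fingers take up the bottom of the image at (170,300) and (395,300). The move was refused, probably because every key has to be given.

```bash
python3 -m creep '[{"dx":0.1,"dy":-0.1,"dz":0.05,"rx":0,"ry":0,"rz":-0.029,"grip":-1},{"dx":0.2,"dy":-0.2,"dz":0.1,"rx":0,"ry":0,"rz":-0.058,"grip":-1},{"dx":0.3,"dy":-0.3,"dz":0.15,"rx":0,"ry":0,"rz":-0.087,"grip":-1},{"dx":0.4,"dy":-0.4,"dz":0.2,"rx":0,"ry":0,"rz":-0.116,"grip":-1},{"dx":0.5,"dy":-0.5,"dz":0.25,"rx":0,"ry":0,"rz":-0.145,"grip":-1}]'
```

```text
clock: 0.82
eef_pos: [375.5, 424.7, 332.0]
tool_rot: [3.141, -0.0, 1.953]
force: [0.9, 0.3, 0.4]
width: 85.6
gripper_force: 0.0
```

```bash
python3 -m creep '[{"dx":0.05,"dy":-0.15,"dz":0.02,"rx":0,"ry":0,"rz":-0.02,"grip":-1},{"dx":0.1,"dy":-0.28,"dz":0.04,"rx":0,"ry":0,"rz":-0.04,"grip":-1},{"dx":0.15,"dy":-0.4,"dz":0.05,"rx":0,"ry":0,"rz":-0.061,"grip":-1},{"dx":0.185,"dy":-0.54,"dz":0.05,"rx":0,"ry":0,"rz":-0.061,"grip":-1},{"dx":0.185,"dy":-0.5625,"dz":0.05,"rx":0,"ry":0,"rz":-0.061,"grip":-1}]'
python3 - <<'E'
from h import *
snap('wrist','w2.png'); print(load('w2.png')[2].round(3).tolist())
E
```

```text
clock: 1.45
eef_pos: [449.5, 196.5, 351.8]
tool_rot: [3.141, 0.001, 1.568]
force: [0.5, 0.9, -0.1]
width: 85.6
gripper_force: 0.0
[[1.0, -0.003, 0.001, 449.303], [-0.003, -0.945, -0.326, 280.702], [0.002, 0.326, -0.945, 494.113], [0.0, 0.0, 0.0, 1.0]]
```

View pics/w2.png

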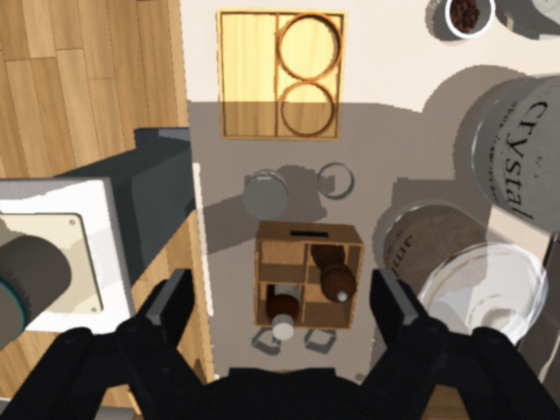

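```bash
python3 - <<'E'
from h import *
f='w2.png'; im=cv2.imread('pics/'+f)
S=4
a=np.linspace(0,2*np.pi,60)
def circ(x,y,z,r): return np.c_[x+r*np.cos(a),y+r*np.sin(a),0*a+z]
big=cv2.resize(im,None,fx=S,fy=S,interpolation=cv2.INTER_CUBIC)
def dr(P,c=(0,255,0)):
    q=((proj(f,P)+.5)*S-.5).round().astype(int); cv2.polylines(big,[q.reshape(-1,1,2)],True,c,1)
def box(cx,cy,z,hx,hy,deg):
    t=np.radians(deg);R=np.array([[np.cos(t),-np.sin(t)],[np.sin(t),np.cos(t)]])
    p=np.array([[hx,hy],[hx,-hy],[-hx,-hy],[-hx,hy]])@R.T+[cx,cy]; return np.c_[p,[z]*4]
dr(circ(485.1,346.6,30,42));dr(circ(484.3,265,30,38));dr(circ(532.4,154,25,29.5));dr(circ(423.9,145.7,67,33.5));dr(circ(423.9,145.7,0,33.5),(255,0,0))
dr(circ(528.6,38.5,150,6));dr(circ(450.2,-33.6,133,16));dr(box(447.6,309.8,20,89,89,-1.3));dr(box(486.8,2.4,75,80,80,-2));dr(box(520.6,-153,25,25.5,25.5,-23.5))
cv2.imwrite('pics/o1.png',big[0:560,860:1420]); cv2.imwrite('pics/o2.png',big[560:1160,860:1500][:, :])
cv2.imwrite('pics/o2.png',big[620:1220,860:1500])
cv2.imwrite('pics/o1.png',big[0:600,860:1500])
E
```

```text
(no output)
```

View pics/o1.png

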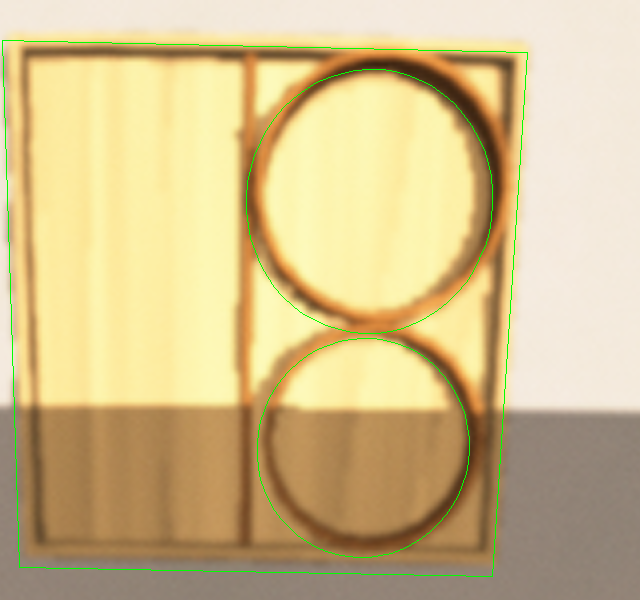

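View pics/o2.png

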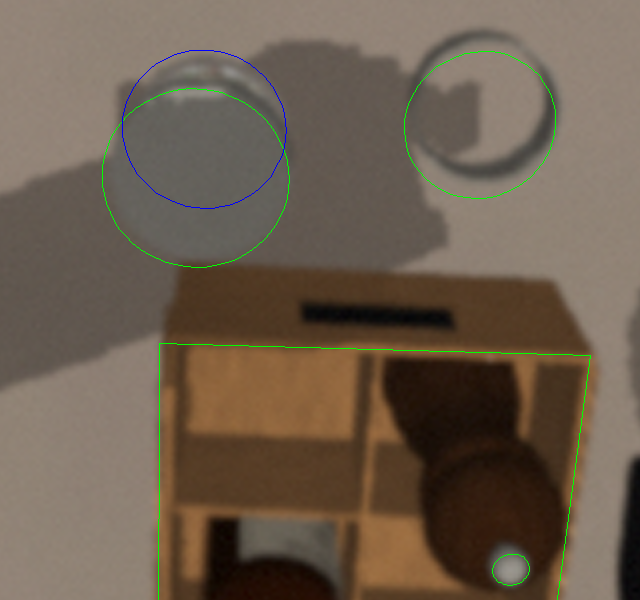

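```bash
python3 - <<'E'
from h import *
for n,uv,z in [('cap',(283,326),133),('finial',(215+(510-0)/4,155+568/4),154)]: print(n,plane('w2.png',[uv],z).round(1))
for n,uv,z in [('cap',(100+702.5/4-.5,180+180.5/4-.5),133),('fin',(100+575.5/4-.5,180+47.5/4-.5),154)]: print(n,plane('top0.png',[uv],z).round(1))
im=cv2.imread('pics/w2.png')[290:365,240:350]; hsv=cv2.cvtColor(im,cv2.COLOR_BGR2HSV)
m=((hsv[...,1]<60)&(hsv[...,2]>120)).astype(np.uint8); n,l,s,c=cv2.connectedComponentsWithStats(m)
print([(c[i]+[240,290],s[i]) for i in range(1,n) if s[i,4]>50])
E
```

```text
cap [[451.3 -21.9 133. ]]
finial [[528.   41.2 154. ]]
cap [[449.8 -33.7 133. ]]
fin [[528.   38.2 154. ]]
[(array([285.21135831, 342.31088993]), array([   0,    0,  110,   75, 3416], dtype=int32)), (array([319.52475248, 336.86633663]), array([ 70,  40,  21,  14, 202], dtype=int32))]
```

w2 shows the whole scene, and the overlay agrees with the top view to a few mm: tray at (280,75), jar lid (265,200), cutter (336,181), finial (342,297), cap (283,330). I'll go over the bottle.

```bash
python3 -m creep '[{"dx":0,"dy":-0.15,"dz":-0.05,"rx":0,"ry":0,"rz":0,"grip":-1},{"dx":0,"dy":-0.3,"dz":-0.1,"rx":0,"ry":0,"rz":0,"grip":-1},{"dx":0,"dy":-0.44,"dz":-0.15,"rx":0,"ry":0,"rz":0,"grip":-1},{"dx":0.002,"dy":-0.572,"dz":-0.2,"rx":0,"ry":0,"rz":0,"grip":-1},{"dx":0.002,"dy":-0.572,"dz":-0.33,"rx":0,"ry":0,"rz":0,"grip":-1}]'
python3 - <<'E'
from h import *
snap('wrist','w3.png'); snap('top','t3.png')
im=np.hstack([cv2.imread('pics/w3.png')[180:420,130:430],cv2.resize(cv2.imread('pics/side0.png')[130:250,220:370],(300,240))]); snap('side','s3.png')
b=cv2.resize(cv2.imread('pics/s3.png')[100:250,200:360],(480,450)); a=cv2.resize(cv2.imread('pics/w3.png')[180:420,130:430],(320,256)); 
z=np.zeros((450,800,3),np.uint8); z[:256,:320]=a; z[:,320:]=b; cv2.imwrite('pics/m3.png',z)
E
```

```text
clock: 2.12
eef_pos: [451.8, -30.4, 220.1]
tool_rot: [3.135, 0.001, 1.571]
force: [1.0, 0.3, -1.3]
width: 85.7
gripper_force: 0.0
```

View pics/m3.png

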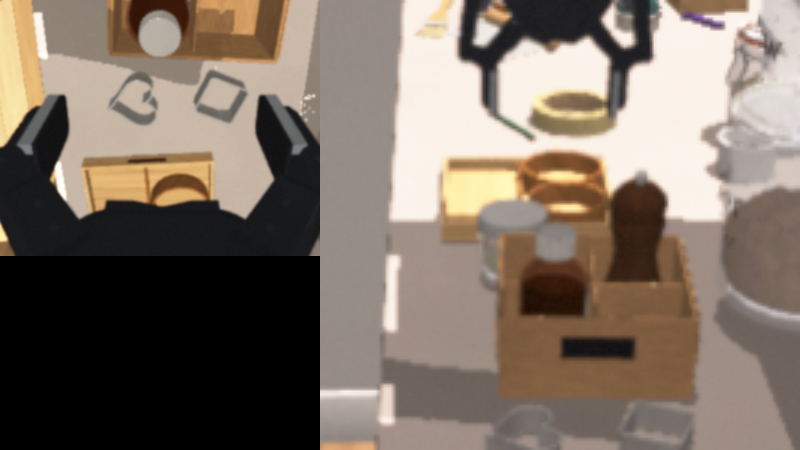

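Cap at wrist px (280,210) and between the fingers in the side view. I'll cross-check it and measure the square cutter from this view too.

```bash
python3 - <<'E'
from h import *
im=cv2.imread('pics/w3.png'); hsv=cv2.cvtColor(im,cv2.COLOR_BGR2HSV)
m=np.zeros(im.shape[:2],np.uint8); m[185:236,250:312]=((hsv[...,1]<60)&(hsv[...,2]>150))[185:236,250:312]
n,l,s,c=cv2.connectedComponentsWithStats(m); print([(c[i],s[i]) for i in range(1,n) if s[i,4]>50])
for uv in [(280,210)]: print(plane('w3.png',[uv],133))
# square: dark px in region
q=[(130+a*.9375,180+b*.9375) for a,b in [(207,71),(246,93),(236,122),(193,104)]]
print(plane('w3.png',q,25).round(0), plane('w3.png',q,25).mean(0).round(1))
E
```

```text
[(array([279.16016949, 213.50084746]), array([ 261,  192,   38,   42, 1180], dtype=int32))]
[[451.18604474 -27.19828718 133.        ]]
[[ 504. -112.   25.]
 [ 551. -140.   25.]
 [ 542. -180.   25.]
 [ 490. -154.   25.]] [ 521.8 -146.7   25. ]
```

```bash
python3 -m creep '[{"dx":-0.003,"dy":0,"dz":-0.1,"rx":0,"ry":0,"rz":0,"grip":-1},{"dx":-0.003,"dy":0,"dz":-0.2,"rx":0,"ry":0,"rz":0,"grip":-1},{"dx":-0.003,"dy":0,"dz":-0.26,"rx":0,"ry":0,"rz":0,"grip":-1},{"dx":-0.003,"dy":0,"dz":-0.26,"rx":0,"ry":0,"rz":0,"grip":-1},{"dx":-0.003,"dy":0,"dz":-0.26,"rx":0,"ry":0,"rz":0,"grip":-0.2}]'
python3 -m creep '[{"dx":0,"dy":0,"dz":0,"rx":0,"ry":0,"rz":0,"grip":1},{"dx":0,"dy":0,"dz":0,"rx":0,"ry":0,"rz":0,"grip":1},{"dx":0,"dy":0,"dz":0,"rx":0,"ry":0,"rz":0,"grip":1},{"dx":0,"dy":0,"dz":0,"rx":0,"ry":0,"rz":0,"grip":1},{"dx":0,"dy":0,"dz":0,"rx":0,"ry":0,"rz":0,"grip":1}]'
```

```text
clock: 2.9
eef_pos: [449.7, -26.8, 116.9]
tool_rot: [3.139, -0.001, 1.577]
force: [-0.7, -0.9, -0.2]
width: 69.7
gripper_force: 0.0
clock: 3.52
eef_pos: [449.3, -27.6, 116.5]
tool_rot: [3.139, -0.0, 1.575]
force: [0.7, 0.5, 7.2]
width: 29.8
gripper_force: 57.5
```

```bash
python3 -m creep '[{"dx":0,"dy":0,"dz":0,"rx":0,"ry":0,"rz":0,"grip":0},{"dx":0,"dy":0,"dz":0,"rx":0,"ry":0,"rz":0,"grip":0},{"dx":0.002,"dy":-0.012,"dz":0.004,"rx":0,"ry":0,"rz":0,"grip":0},{"dx":0.002,"dy":-0.012,"dz":0.004,"rx":0,"ry":0,"rz":0,"grip":0},{"dx":0.002,"dy":-0.012,"dz":0.004,"rx":0,"ry":0,"rz":0,"grip":0}]'
python3 -m creep '[{"dx":0,"dy":0,"dz":0,"rx":0,"ry":0,"rz":0,"grip":1},{"dx":0,"dy":0,"dz":0,"rx":0,"ry":0,"rz":0,"grip":1},{"dx":0,"dy":0,"dz":0,"rx":0,"ry":0,"rz":0,"grip":1},{"dx":0,"dy":0,"dz":0,"rx":0,"ry":0,"rz":0,"grip":1},{"dx":0,"dy":0,"dz":0,"rx":0,"ry":0,"rz":0,"grip":1}]'
python3 - <<'E'
from h import *
snap('top','t4.png');print(ctrl.read_state()['eef_pos'])
E
```

```text
clock: 4.15
eef_pos: [448.8, -32.6, 116.9]
tool_rot: [-3.141, -0.0, 1.575]
force: [-0.6, 0.1, 0.8]
width: 42.7
gripper_force: 0.0
clock: 4.78
eef_pos: [449.2, -32.4, 117.2]
tool_rot: [3.141, -0.0, 1.576]
force: [0.3, 0.0, 5.4]
width: 29.3
gripper_force: 58.0
[449.24333961 -32.39208067 117.15468617]
```

```bash
python3 -m creep '[{"dx":0,"dy":0,"dz":0.05,"rx":0,"ry":0,"rz":0,"grip":1},{"dx":0,"dy":0,"dz":0.125,"rx":0,"ry":0,"rz":0,"grip":1},{"dx":0,"dy":0,"dz":0.2,"rx":0,"ry":0,"rz":0,"grip":1},{"dx":0,"dy":0,"dz":0.3,"rx":0,"ry":0,"rz":0,"grip":1},{"dx":0,"dy":0,"dz":0.375,"rx":0,"ry":0,"rz":0,"grip":1}]'
python3 -m creep '[{"dx":0.01,"dy":0.05,"dz":0,"rx":0,"ry":0,"rz":0,"grip":1},{"dx":0.03,"dy":0.15,"dz":0,"rx":0,"ry":0,"rz":0,"grip":1},{"dx":0.05,"dy":0.27,"dz":0,"rx":0,"ry":0,"rz":0,"grip":1},{"dx":0.07,"dy":0.4,"dz":0,"rx":0,"ry":0,"rz":0,"grip":1},{"dx":0.093,"dy":0.52,"dz":0,"rx":0,"ry":0,"rz":0,"grip":1}]'
python3 -m creep '[{"dx":0,"dy":0.1,"dz":0,"rx":0,"ry":0,"rz":0,"grip":1},{"dx":0,"dy":0.18,"dz":0,"rx":0,"ry":0,"rz":0,"grip":1},{"dx":0,"dy":0.227,"dz":0,"rx":0,"ry":0,"rz":0,"grip":1},{"dx":0,"dy":0.227,"dz":-0.1,"rx":0,"ry":0,"rz":0,"grip":1},{"dx":0,"dy":0.227,"dz":-0.2,"rx":0,"ry":0,"rz":0,"grip":1}]'
python3 - <<'E'
from h import *
snap('top','t5.png');snap('side','s5.png');snap('wrist','w5.png');print(ctrl.read_state()['eef_pos'],ctrl.read_state()['force'])
z=np.zeros((600,800,3),np.uint8)
z[:320,:400]=cv2.resize(cv2.imread('pics/t5.png')[190:270,100:200],(400,320),interpolation=2)
z[:320,400:]=cv2.resize(cv2.imread('pics/s5.png')[120:200,210:310],(400,320),interpolation=2)
z[320:,:374]=cv2.resize(cv2.imread('pics/w5.png'),(374,280)); cv2.imwrite('pics/m5.png',z)
E
```

```text
clock: 5.45
eef_pos: [448.3, -32.4, 267.8]
tool_rot: [-3.141, 0.0, 1.575]
force: [-0.4, 0.6, -3.4]
width: 29.1
gripper_force: 59.0
clock: 6.08
eef_pos: [485.2, 177.3, 266.1]
tool_rot: [-3.14, 0.001, 1.576]
force: [1.4, -0.2, -2.6]
width: 28.9
gripper_force: 59.0
clock: 6.7
eef_pos: [486.0, 265.9, 185.9]
tool_rot: [3.141, 0.0, 1.575]
force: [0.8, 0.3, -1.8]
width: 28.9
gripper_force: 59.0
[484.58613009 264.79341791 185.33512562] [ 0.80229295 -0.12847841 -2.44140889]
```

View pics/m5.png

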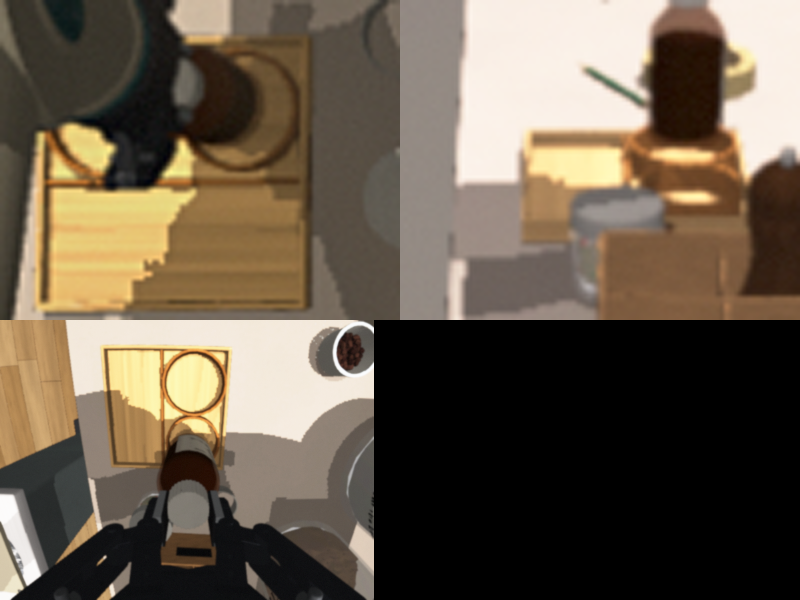

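Bottle held upright above the narrow holder. I'll check the collar with this view.

```bash
python3 - <<'E'
from h import *
f='w5.png'; k=560/374
print('wide',plane(f,[(194*k,62*k)],30).round(1)); print(ctrl.read_state()['eef_pos'].round(1))
S=4; im=cv2.imread('pics/'+f); big=cv2.resize(im,None,fx=S,fy=S,interpolation=2)
a=np.linspace(0,2*np.pi,60)
for x,y,r,z in [(487.5,349,42,30),(486.5,266.5,38,30),(486,266,29,185.5-117+4),(486,266,29,185.5-117+80)]:
    q=((proj(f,np.c_[x+r*np.cos(a),y+r*np.sin(a),0*a+z])+.5)*S-.5).round().astype(int); cv2.polylines(big,[q.reshape(-1,1,2)],True,(0,255,0),1)
cv2.imwrite('pics/o5.png',big[150:750,760:1560])
E
```

```text
wide [[489.1 354.6  30. ]]
[484.6 264.8 185.3]
```

View pics/o5.png

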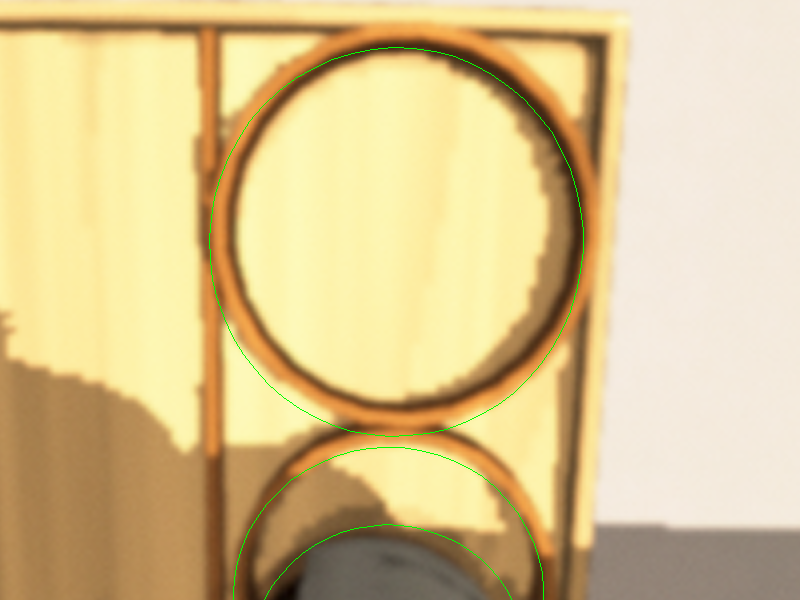

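```bash
python3 -m creep '[{"dx":0.006,"dy":0.008,"dz":0,"rx":0,"ry":0,"rz":0,"grip":1},{"dx":0.006,"dy":0.008,"dz":-0.04,"rx":0,"ry":0,"rz":0,"grip":1},{"dx":0.006,"dy":0.008,"dz":-0.08,"rx":0,"ry":0,"rz":0,"grip":1},{"dx":0.006,"dy":0.008,"dz":-0.12,"rx":0,"ry":0,"rz":0,"grip":1},{"dx":0.006,"dy":0.008,"dz":-0.15,"rx":0,"ry":0,"rz":0,"grip":1}]'
python3 -m creep '[{"dx":0,"dy":0,"dz":-0.005,"rx":0,"ry":0,"rz":0,"grip":1},{"dx":0,"dy":0,"dz":-0.01,"rx":0,"ry":0,"rz":0,"grip":1},{"dx":0,"dy":0,"dz":-0.015,"rx":0,"ry":0,"rz":0,"grip":1},{"dx":0,"dy":0,"dz":-0.017,"rx":0,"ry":0,"rz":0,"grip":1},{"dx":0,"dy":0,"dz":-0.017,"rx":0,"ry":0,"rz":0,"grip":1}]'
```

```text
clock: 7.48
eef_pos: [488.0, 269.3, 125.4]
tool_rot: [-3.14, 0.001, 1.575]
force: [0.5, -0.4, -1.8]
width: 29.2
gripper_force: 59.1
clock: 8.1
eef_pos: [488.5, 269.6, 120.3]
tool_rot: [3.141, -0.0, 1.575]
force: [-0.6, -0.8, -1.5]
width: 29.1
gripper_force: 59.1
```

```bash
python3 -m creep '[{"dx":0,"dy":0,"dz":-0.002,"rx":0,"ry":0,"rz":0,"grip":1},{"dx":0,"dy":0,"dz":-0.004,"rx":0,"ry":0,"rz":0,"grip":1},{"dx":0,"dy":0,"dz":-0.004,"rx":0,"ry":0,"rz":0,"grip":1},{"dx":0,"dy":0,"dz":-0.004,"rx":0,"ry":0,"rz":0,"grip":1},{"dx":0,"dy":0,"dz":-0.004,"rx":0,"ry":0,"rz":0,"grip":1}]'
```

```text
clock: 8.72
eef_pos: [488.5, 269.6, 118.5]
tool_rot: [3.142, -0.0, 1.575]
force: [1.0, 0.9, -2.5]
width: 29.6
gripper_force: 59.1
```

```bash
python3 -m creep '[{"dx":0,"dy":0,"dz":-0.002,"rx":0,"ry":0,"rz":0,"grip":1},{"dx":0,"dy":0,"dz":-0.004,"rx":0,"ry":0,"rz":0,"grip":1},{"dx":0,"dy":0,"dz":-0.004,"rx":0,"ry":0,"rz":0,"grip":1},{"dx":0,"dy":0,"dz":-0.004,"rx":0,"ry":0,"rz":0,"grip":1},{"dx":0,"dy":0,"dz":-0.004,"rx":0,"ry":0,"rz":0,"grip":1}]'
```

```text
clock: 9.35
eef_pos: [489.0, 269.9, 118.1]
tool_rot: [3.141, -0.001, 1.575]
force: [-1.8, -0.2, 7.9]
width: 29.4
gripper_force: 60.6
```

Contact felt (+8 N), so the bottle stands. Release, lift and go on to the jar.

```bash
python3 -m creep '[{"dx":0,"dy":0,"dz":0,"rx":0,"ry":0,"rz":0,"grip":0},{"dx":0,"dy":0,"dz":0,"rx":0,"ry":0,"rz":0,"grip":0},{"dx":0,"dy":0,"dz":0,"rx":0,"ry":0,"rz":0,"grip":-0.3},{"dx":0,"dy":0,"dz":0.05,"rx":0,"ry":0,"rz":0,"grip":-0.3},{"dx":0,"dy":0,"dz":0.15,"rx":0,"ry":0,"rz":0,"grip":-0.3}]'
python3 -m creep '[{"dx":0,"dy":-0.05,"dz":0.1,"rx":0,"ry":0,"rz":0,"grip":-1},{"dx":-0.05,"dy":-0.15,"dz":0.1,"rx":0,"ry":0,"rz":0,"grip":-1},{"dx":-0.1,"dy":-0.25,"dz":0.1,"rx":0,"ry":0,"rz":0,"grip":-1},{"dx":-0.16,"dy":-0.31,"dz":0,"rx":0,"ry":0,"rz":0,"grip":-1},{"dx":-0.16,"dy":-0.31,"dz":-0.1,"rx":0,"ry":0,"rz":0,"grip":-1}]'
python3 - <<'E'
from h import *
snap('top','t6.png');snap('side','s6.png');snap('wrist','w6.png');print(ctrl.read_state()['eef_pos'])
z=np.zeros((600,800,3),np.uint8)
z[:320,:400]=cv2.resize(cv2.imread('pics/t6.png')[190:270,120:220],(400,320),interpolation=2)
z[:320,400:]=cv2.resize(cv2.imread('pics/s6.png')[120:200,210:310],(400,320),interpolation=2)
z[320:,:374]=cv2.resize(cv2.imread('pics/w6.png'),(374,280)); cv2.imwrite('pics/m6.png',z)
E
```

```text
clock: 9.98
eef_pos: [487.3, 269.0, 176.1]
tool_rot: [-3.138, 0.002, 1.575]
force: [0.4, 1.0, 0.3]
width: 55.8
gripper_force: 0.0
clock: 10.6
eef_pos: [422.9, 143.8, 136.8]
tool_rot: [-3.142, -0.0, 1.573]
force: [0.8, 1.9, -0.7]
width: 85.8
gripper_force: 0.0
[423.57108827 145.04445571 136.09950785]
```

View pics/m6.png

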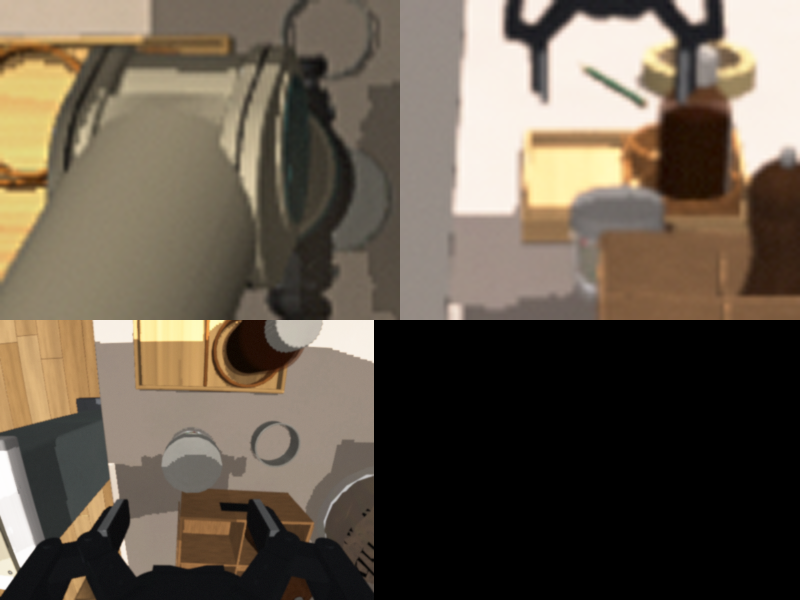

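The bottle stands upright in its holder. Jar lid in the wrist view is at about (288,221); cutter ring about (411,184).

```bash
python3 - <<'E'
from h import *
k=560/374; f='w6.png'
print(plane(f,[(192*k,148*k)],67).round(1), plane(f,[(275*k,124*k)],25).round(1), plane(f,[(275*k,124*k)],0).round(1))
im=cv2.imread('pics/w6.png',0)
c=cv2.HoughCircles(cv2.GaussianBlur(im,(5,5),0)[150:300,180:480],cv2.HOUGH_GRADIENT,1,30,param1=80,param2=18,minRadius=28,maxRadius=55)
for u,v,r in c[0]: print(u+180,v+150,r, plane(f,[(u+180,v+150)],67).round(1),plane(f,[(u+180,v+150)],25).round(1))
E
```

```text
[[425.8 145.6  67. ]] [[530.7 161.9  25. ]] [[541.5 155.2   0. ]]
287.5 222.5 47.7 [[425.8 144.9  67. ]] [[426.5 128.1  25. ]]
410.5 186.5 35.2 [[511.8 172.4  67. ]] [[529.7 161.1  25. ]]
```

```bash
python3 -m creep '[{"dx":0.004,"dy":0,"dz":-0.1,"rx":0,"ry":0,"rz":0,"grip":-1},{"dx":0.004,"dy":0,"dz":-0.2,"rx":0,"ry":0,"rz":0,"grip":-1},{"dx":0.004,"dy":0,"dz":-0.272,"rx":0,"ry":0,"rz":0,"grip":-1},{"dx":0.004,"dy":0,"dz":-0.272,"rx":0,"ry":0,"rz":0,"grip":-1},{"dx":0.004,"dy":0,"dz":-0.272,"rx":0,"ry":0,"rz":0,"grip":-0.4}]'
python3 -m creep '[{"dx":0,"dy":0,"dz":0,"rx":0,"ry":0,"rz":0,"grip":1},{"dx":0,"dy":0,"dz":0,"rx":0,"ry":0,"rz":0,"grip":1},{"dx":0,"dy":0,"dz":0,"rx":0,"ry":0,"rz":0,"grip":1},{"dx":0,"dy":0,"dz":0,"rx":0,"ry":0,"rz":0,"grip":1},{"dx":0,"dy":0,"dz":0,"rx":0,"ry":0,"rz":0,"grip":1}]'
```

```text
clock: 11.38
eef_pos: [427.9, 146.0, 29.5]
tool_rot: [3.138, -0.001, 1.576]
force: [0.3, 0.7, 1.9]
width: 69.9
gripper_force: 0.9
clock: 12.0
eef_pos: [427.1, 145.9, 30.1]
tool_rot: [3.138, -0.001, 1.576]
force: [-1.9, -1.3, 5.7]
width: 61.7
gripper_force: 63.7
```

```bash
python3 -m creep '[{"dx":0,"dy":0,"dz":0.05,"rx":0,"ry":0,"rz":0,"grip":1},{"dx":0,"dy":0,"dz":0.13,"rx":0,"ry":0,"rz":0,"grip":1},{"dx":0,"dy":0,"dz":0.23,"rx":0,"ry":0,"rz":0,"grip":1},{"dx":0,"dy":0,"dz":0.33,"rx":0,"ry":0,"rz":0,"grip":1},{"dx":0,"dy":0.05,"dz":0.4,"rx":0,"ry":0,"rz":0,"grip":1}]'
python3 -m creep '[{"dx":0,"dy":0.1,"dz":0,"rx":0,"ry":0,"rz":0,"grip":1},{"dx":0.03,"dy":0.2,"dz":0,"rx":0,"ry":0,"rz":0,"grip":1},{"dx":0.08,"dy":0.32,"dz":0,"rx":0,"ry":0,"rz":0,"grip":1},{"dx":0.13,"dy":0.42,"dz":0,"rx":0,"ry":0,"rz":0,"grip":1},{"dx":0.155,"dy":0.463,"dz":0,"rx":0,"ry":0,"rz":0,"grip":1}]'
python3 -m creep '[{"dx":0,"dy":0,"dz":-0.05,"rx":0,"ry":0,"rz":0,"grip":1},{"dx":0,"dy":0,"dz":-0.12,"rx":0,"ry":0,"rz":0,"grip":1},{"dx":0,"dy":0,"dz":-0.18,"rx":0,"ry":0,"rz":0,"grip":1},{"dx":0,"dy":0,"dz":-0.22,"rx":0,"ry":0,"rz":0,"grip":1},{"dx":0,"dy":0,"dz":-0.22,"rx":0,"ry":0,"rz":0,"grip":1}]'
python3 - <<'E'
from h import *
snap('top','t7.png');snap('side','s7.png');snap('wrist','w7.png');print(ctrl.read_state()['eef_pos'])
z=np.zeros((600,800,3),np.uint8)
z[:320,:400]=cv2.resize(cv2.imread('pics/t7.png')[190:270,100:200],(400,320),interpolation=2)
z[:320,400:]=cv2.resize(cv2.imread('pics/s7.png')[110:190,210:310],(400,320),interpolation=2)
z[320:,:374]=cv2.resize(cv2.imread('pics/w7.png'),(374,280)); cv2.imwrite('pics/m7.png',z)
E
```

```text
clock: 12.62
eef_pos: [426.9, 164.6, 191.3]
tool_rot: [3.138, -0.001, 1.572]
force: [0.9, 1.3, -2.0]
width: 61.1
gripper_force: 66.7
clock: 13.25
eef_pos: [488.4, 354.2, 189.4]
tool_rot: [3.139, -0.002, 1.579]
force: [-1.3, -1.6, -2.6]
width: 61.1
gripper_force: 66.7
clock: 13.88
eef_pos: [487.5, 350.6, 99.9]
tool_rot: [-3.141, 0.001, 1.576]
force: [-0.3, -0.4, -1.1]
width: 61.2
gripper_force: 66.6
[488.86268938 351.11453253 101.29992533]
```

View pics/m7.png

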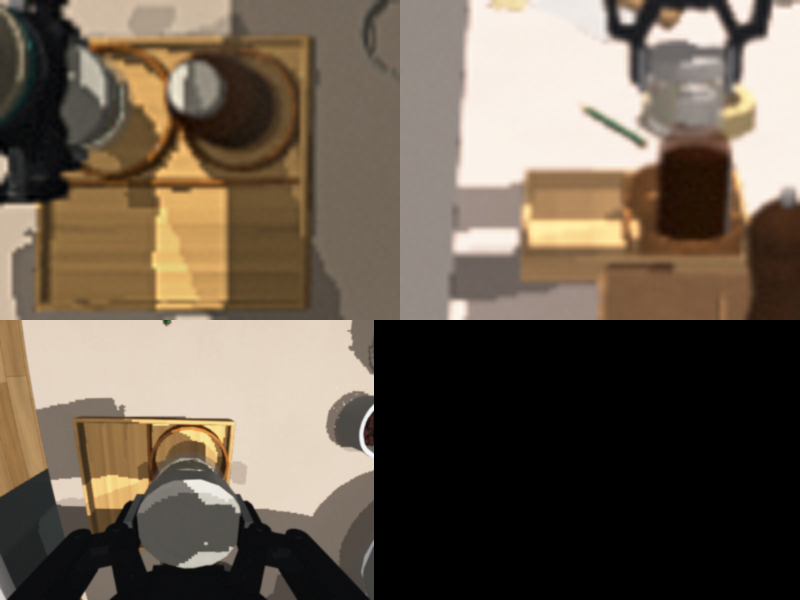

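Jar is level and over the wide holder (wrist ring at x≈190, same as the lid). Lower it.

```bash
python3 -m creep '[{"dx":0,"dy":0,"dz":-0.04,"rx":0,"ry":0,"rz":0,"grip":1},{"dx":0,"dy":0,"dz":-0.08,"rx":0,"ry":0,"rz":0,"grip":1},{"dx":0,"dy":0,"dz":-0.12,"rx":0,"ry":0,"rz":0,"grip":1},{"dx":0,"dy":0,"dz":-0.15,"rx":0,"ry":0,"rz":0,"grip":1},{"dx":0,"dy":0,"dz":-0.157,"rx":0,"ry":0,"rz":0,"grip":1}]'
python3 -m creep '[{"dx":0,"dy":0,"dz":-0.002,"rx":0,"ry":0,"rz":0,"grip":1},{"dx":0,"dy":0,"dz":-0.004,"rx":0,"ry":0,"rz":0,"grip":1},{"dx":0,"dy":0,"dz":-0.006,"rx":0,"ry":0,"rz":0,"grip":1},{"dx":0,"dy":0,"dz":-0.006,"rx":0,"ry":0,"rz":0,"grip":1},{"dx":0,"dy":0,"dz":-0.006,"rx":0,"ry":0,"rz":0,"grip":1}]'
```

```text
clock: 14.65
eef_pos: [487.5, 350.2, 36.0]
tool_rot: [-3.14, 0.001, 1.575]
force: [0.2, 0.2, -2.2]
width: 61.5
gripper_force: 66.6
clock: 15.28
eef_pos: [488.4, 350.9, 35.3]
tool_rot: [3.141, -0.0, 1.575]
force: [0.7, 0.0, 0.2]
width: 61.4
gripper_force: 66.9
```

```bash
python3 -m creep '[{"dx":0,"dy":0,"dz":-0.002,"rx":0,"ry":0,"rz":0,"grip":1},{"dx":0,"dy":0,"dz":-0.002,"rx":0,"ry":0,"rz":0,"grip":-0.8},{"dx":0,"dy":0,"dz":-0.002,"rx":0,"ry":0,"rz":0,"grip":-1},{"dx":0,"dy":0,"dz":-0.002,"rx":0,"ry":0,"rz":0,"grip":-1},{"dx":0,"dy":0,"dz":0.03,"rx":0,"ry":0,"rz":0,"grip":-1}]'
python3 -m creep '[{"dx":0,"dy":0,"dz":0.1,"rx":0,"ry":0,"rz":0.03,"grip":-1},{"dx":0,"dy":0,"dz":0.2,"rx":0,"ry":0,"rz":0.06,"grip":-1},{"dx":0,"dy":0,"dz":0.3,"rx":0,"ry":0,"rz":0.09,"grip":-1},{"dx":0,"dy":-0.05,"dz":0.4,"rx":0,"ry":0,"rz":0.12,"grip":-1},{"dx":0.02,"dy":-0.15,"dz":0.45,"rx":0,"ry":0,"rz":0.145,"grip":-1}]'
python3 - <<'E'
from h import *
snap('top','t8.png');snap('side','s8.png');snap('wrist','w8.png');s=ctrl.read_state();print(s['eef_pos'],s['qpos'])
z=np.zeros((600,800,3),np.uint8)
z[:320,:400]=cv2.resize(cv2.imread('pics/t8.png')[190:270,100:200],(400,320),interpolation=2)
z[:320,400:]=cv2.resize(cv2.imread('pics/s8.png')[120:200,210:310],(400,320),interpolation=2)
z[320:,:374]=cv2.resize(cv2.imread('pics/w8.png'),(374,280)); cv2.imwrite('pics/m8.png',z)
E
```

```text
clock: 15.9
eef_pos: [487.3, 350.3, 46.5]
tool_rot: [-3.14, 0.001, 1.575]
force: [0.1, 0.0, -0.1]
width: 85.6
gripper_force: 0.0
clock: 16.52
eef_pos: [496.5, 292.3, 230.0]
tool_rot: [3.137, 0.001, 2.496]
force: [1.1, -0.0, 0.2]
width: 85.5
gripper_force: 0.0
[497.92355776 288.02988159 229.40336519] [-0.75236329  0.5333427   0.27417009  1.74278066 -0.1774149   0.88611299
  0.50798604]
```

View pics/m8.png

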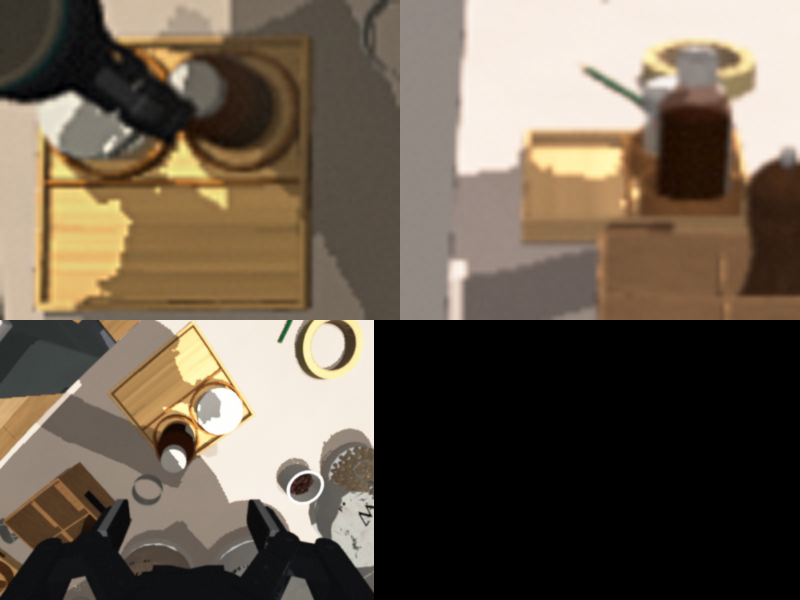

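Jar and bottle both stand in their holders, and the round cutter is at wrist px (220,251). That uses up my picture views, so the rest is numeric checks.

```bash
python3 - <<'E'
from h import *
for f,(x0,x1,y0,y1),r0,r1 in [('w8.png',(180,265,215,290),15,28),('w6.png',(360,460,140,230),25,42),('top0.png',(185,220,180,215),9,15),('w2.png',(310,365,150,205),13,24)]:
    im=cv2.imread('pics/'+f,0)[y0:y1,x0:x1]; im=cv2.resize(im,None,fx=3,fy=3,interpolation=2)
    c=cv2.HoughCircles(cv2.GaussianBlur(im,(5,5),0),cv2.HOUGH_GRADIENT,1,200,param1=60,param2=10,minRadius=3*r0,maxRadius=3*r1)
    if c is None: print(f,'none');continue
    u,v,r=c[0][0]; uv=[((u+.5)/3-.5+x0,(v+.5)/3-.5+y0)]
    print(f,np.round(uv,1),r/3,[plane(f,uv,z)[0,:2].round(1).tolist() for z in (0,12,25)])
E
```

```text
w8.png [[220.2 254.5]] 23.033333 [[538.3, 152.7], [534.9, 158.6], [531.2, 165.0]]
w6.png [[411.2 182.5]] 35.566666 [[540.5, 158.2], [535.4, 161.3], [529.8, 164.6]]
top0.png [[201.2 198.2]] 11.099999 [[535.8, 161.0], [534.2, 159.1], [532.4, 157.2]]
w2.png [[335.5 181.2]] 18.199999 [[537.9, 155.6], [535.8, 158.6], [533.4, 161.9]]
```

```bash
python3 -m creep '[{"dx":0.02,"dy":-0.08,"dz":0,"rx":0,"ry":0,"rz":0.025,"grip":-1},{"dx":0.04,"dy":-0.17,"dz":0,"rx":0,"ry":0,"rz":0.05,"grip":-1},{"dx":0.07,"dy":-0.26,"dz":0,"rx":0,"ry":0,"rz":0.075,"grip":-1},{"dx":0.094,"dy":-0.325,"dz":-0.1,"rx":0,"ry":0,"rz":0.1025,"grip":-1},{"dx":0.094,"dy":-0.325,"dz":-0.2,"rx":0,"ry":0,"rz":0.1025,"grip":-1}]'
python3 - <<'E'
from h import *
snap('wrist','w9.png'); s=ctrl.read_state(); print(s['eef_pos'],s['tool_rot'])
f='w9.png'; p=proj(f,[[535,158.5,12]])[0]; print(p)
im0=cv2.imread('pics/'+f,0); x0,y0=(p-70).astype(int); im=im0[y0:y0+140,x0:x0+140]
im=cv2.resize(im,None,fx=2,fy=2,interpolation=2)
c=cv2.HoughCircles(cv2.GaussianBlur(im,(5,5),0),cv2.HOUGH_GRADIENT,1,200,param1=60,param2=10,minRadius=60,maxRadius=130)
u,v,r=c[0][0]; uv=[((u+.5)/2-.5+x0,(v+.5)/2-.5+y0)]
print(uv,r/2,[plane(f,uv,z)[0,:2].round(1).tolist() for z in (0,12,25)])
E
```

```text
clock: 17.3
eef_pos: [534.9, 158.4, 146.4]
tool_rot: [-3.141, 0.002, 3.127]
force: [1.0, 0.7, -0.5]
width: 85.7
gripper_force: 0.0
[530.64376206 159.03540396 141.19889821] [-3.13871867 -0.00796025  3.1278942 ]
[281.32533051 195.7768211 ]
[(np.float64(282.5), np.float64(197.5))] 30.9 [[540.4, 159.5], [536.7, 159.6], [532.6, 159.6]]
```

```bash
python3 -m creep '[{"dx":0.002,"dy":0,"dz":-0.1,"rx":0,"ry":0,"rz":0.001,"grip":-1},{"dx":0.002,"dy":0,"dz":-0.2,"rx":0,"ry":0,"rz":0.001,"grip":-1},{"dx":0.002,"dy":0,"dz":-0.28,"rx":0,"ry":0,"rz":0.001,"grip":-1},{"dx":0.002,"dy":0,"dz":-0.32,"rx":0,"ry":0,"rz":0.001,"grip":-1},{"dx":0.002,"dy":0,"dz":-0.32,"rx":0,"ry":0,"rz":0.001,"grip":-1}]'
```

```text
clock: 17.98
eef_pos: [533.9, 161.3, 18.5]
tool_rot: [-3.141, -0.002, 3.137]
force: [0.2, -0.3, 0.4]
width: 84.9
gripper_force: 0.0
```

```bash
python3 -m creep '[{"dx":0.002,"dy":-0.003,"dz":-0.032,"rx":0,"ry":0,"rz":0,"grip":-1},{"dx":0.002,"dy":-0.003,"dz":-0.032,"rx":0,"ry":0,"rz":0,"grip":-1},{"dx":0.002,"dy":-0.003,"dz":-0.032,"rx":0,"ry":0,"rz":0,"grip":0},{"dx":0.002,"dy":-0.003,"dz":-0.032,"rx":0,"ry":0,"rz":0,"grip":1},{"dx":0.002,"dy":-0.003,"dz":-0.032,"rx":0,"ry":0,"rz":0,"grip":1}]'
python3 -m creep '[{"dx":0,"dy":0,"dz":0,"rx":0,"ry":0,"rz":0,"grip":1},{"dx":0,"dy":0,"dz":0,"rx":0,"ry":0,"rz":0,"grip":1},{"dx":0,"dy":0,"dz":0,"rx":0,"ry":0,"rz":0,"grip":1},{"dx":0,"dy":0,"dz":0.01,"rx":0,"ry":0,"rz":0,"grip":1},{"dx":0,"dy":0,"dz":0.02,"rx":0,"ry":0,"rz":0,"grip":1}]'
```

```text
clock: 18.6
eef_pos: [535.6, 159.6, 7.2]
tool_rot: [3.141, 0.001, 3.137]
force: [-0.7, 0.3, 6.7]
width: 53.9
gripper_force: 62.7
clock: 19.23
eef_pos: [535.4, 159.6, 14.5]
tool_rot: [3.141, 0.0, 3.137]
force: [-1.1, 0.3, 0.3]
width: 53.8
gripper_force: 63.1
```

```bash
python3 -m creep '[{"dx":0,"dy":0,"dz":0.1,"rx":0,"ry":0,"rz":0,"grip":1},{"dx":0,"dy":0,"dz":0.2,"rx":0,"ry":0,"rz":0,"grip":1},{"dx":0,"dy":0,"dz":0.3,"rx":0,"ry":0,"rz":0,"grip":1},{"dx":-0.05,"dy":0,"dz":0.4,"rx":0,"ry":0,"rz":0,"grip":1},{"dx":-0.15,"dy":0.05,"dz":0.45,"rx":0,"ry":0,"rz":0,"grip":1}]'
python3 -m creep '[{"dx":-0.1,"dy":0.08,"dz":0,"rx":0,"ry":0,"rz":0,"grip":1},{"dx":-0.18,"dy":0.2,"dz":0,"rx":0,"ry":0,"rz":0,"grip":1},{"dx":-0.18,"dy":0.3,"dz":0,"rx":0,"ry":0,"rz":0,"grip":1},{"dx":-0.18,"dy":0.334,"dz":-0.1,"rx":0,"ry":0,"rz":0,"grip":1},{"dx":-0.18,"dy":0.334,"dz":-0.2,"rx":0,"ry":0,"rz":0,"grip":1}]'
python3 -m creep '[{"dx":0,"dy":0,"dz":-0.08,"rx":0,"ry":0,"rz":0,"grip":1},{"dx":0,"dy":0,"dz":-0.14,"rx":0,"ry":0,"rz":0,"grip":1},{"dx":0,"dy":0,"dz":-0.14,"rx":0,"ry":0,"rz":0,"grip":1},{"dx":0,"dy":0,"dz":-0.14,"rx":0,"ry":0,"rz":0,"grip":1},{"dx":0,"dy":0,"dz":-0.14,"rx":0,"ry":0,"rz":0,"grip":1}]'
```

```text
clock: 19.85
eef_pos: [477.1, 178.5, 196.5]
tool_rot: [3.141, 0.005, 3.133]
force: [-0.1, 1.5, -0.5]
width: 53.7
gripper_force: 63.2
clock: 20.48
eef_pos: [403.2, 315.5, 113.8]
tool_rot: [3.139, 0.002, 3.14]
force: [-0.1, 0.5, -0.5]
width: 53.6
gripper_force: 63.2
clock: 21.1
eef_pos: [404.0, 313.7, 59.3]
tool_rot: [3.14, 0.002, 3.137]
force: [-0.1, 0.2, 1.1]
width: 54.2
gripper_force: 63.2
```

```bash
python3 -m creep '[{"dx":0,"dy":0,"dz":-0.05,"rx":0,"ry":0,"rz":0,"grip":1},{"dx":0,"dy":0,"dz":-0.09,"rx":0,"ry":0,"rz":0,"grip":1},{"dx":0,"dy":0,"dz":-0.11,"rx":0,"ry":0,"rz":0,"grip":1},{"dx":0,"dy":0,"dz":-0.115,"rx":0,"ry":0,"rz":0,"grip":1},{"dx":0,"dy":0,"dz":-0.115,"rx":0,"ry":0,"rz":0,"grip":1}]'
```

```text
clock: 21.72
eef_pos: [403.4, 313.2, 12.4]
tool_rot: [3.141, 0.0, 3.137]
force: [0.0, 0.4, -0.5]
width: 53.4
gripper_force: 63.2
```

```bash
python3 -m creep '[{"dx":0,"dy":0,"dz":-0.003,"rx":0,"ry":0,"rz":0,"grip":1},{"dx":0,"dy":0,"dz":-0.003,"rx":0,"ry":0,"rz":0,"grip":-0.6},{"dx":0,"dy":0,"dz":-0.003,"rx":0,"ry":0,"rz":0,"grip":-1},{"dx":0,"dy":0,"dz":-0.003,"rx":0,"ry":0,"rz":0,"grip":-1},{"dx":0,"dy":0,"dz":0.05,"rx":0,"ry":0,"rz":0,"grip":-1}]'
python3 -m creep '[{"dx":0,"dy":0,"dz":0.1,"rx":0,"ry":0,"rz":0,"grip":-1},{"dx":0,"dy":-0.0,"dz":0.25,"rx":0,"ry":0,"rz":-0.02,"grip":-1},{"dx":0,"dy":-0.1,"dz":0.4,"rx":0,"ry":0,"rz":-0.049,"grip":-1},{"dx":0.05,"dy":-0.2,"dz":0.5,"rx":0,"ry":0,"rz":-0.078,"grip":-1},{"dx":0.1,"dy":-0.3,"dz":0.55,"rx":0,"ry":0,"rz":-0.107,"grip":-1}]'
python3 -m creep '[{"dx":0.05,"dy":-0.1,"dz":0,"rx":0,"ry":0,"rz":-0.029,"grip":-1},{"dx":0.1,"dy":-0.2,"dz":0,"rx":0,"ry":0,"rz":-0.058,"grip":-1},{"dx":0.15,"dy":-0.25,"dz":0,"rx":0,"ry":0,"rz":-0.087,"grip":-1},{"dx":0.2,"dy":-0.3,"dz":0,"rx":0,"ry":0,"rz":-0.116,"grip":-1},{"dx":0.2,"dy":-0.35,"dz":0,"rx":0,"ry":0,"rz":-0.142,"grip":-1}]'
python3 - <<'E'
from h import *
snap('top','t10.png');snap('side','s10.png');snap('wrist','w10.png');print(ctrl.read_state()['eef_pos'])
f='w10.png'
for n,P,h in [('cut',[403.5,313,17],45),('fin',[528.5,39.5,154],45)]:
    p=proj(f,[P])[0]; x0,y0=np.maximum((p-h).astype(int),0); im=cv2.imread('pics/'+f)[y0:y0+2*h,x0:x0+2*h]
    print(n,p,im.shape)
    if n=='cut':
        g=cv2.resize(cv2.cvtColor(im,6),None,fx=3,fy=3,interpolation=2); c=cv2.HoughCircles(cv2.GaussianBlur(g,(5,5),0),cv2.HOUGH_GRADIENT,1,200,param1=60,param2=10,minRadius=40,maxRadius=90)
        if c is not None:
            u,v,r=c[0][0]; uv=[((u+.5)/3-.5+x0,(v+.5)/3-.5+y0)]; print(uv,r/3,[plane(f,uv,z)[0,:2].round(1).tolist() for z in (5,17,30)])
    else:
        hs=cv2.cvtColor(im,cv2.COLOR_BGR2HSV); m=((hs[...,1]<70)&(hs[...,2]>90)).astype(np.uint8); k,l,s,c=cv2.connectedComponentsWithStats(m)
        for i in range(1,k):
            if 10<s[i,4]<1500: uv=[c[i]+[x0,y0]]; print(uv,s[i],plane(f,uv,152).round(1))
E
```

```text
clock: 22.35
eef_pos: [402.3, 312.4, 31.2]
tool_rot: [-3.14, -0.002, 3.137]
force: [-0.8, -0.1, 0.5]
width: 85.4
gripper_force: 0.0
clock: 22.98
eef_pos: [444.1, 192.7, 254.5]
tool_rot: [3.138, 0.001, 2.46]
force: [1.8, 1.0, 0.0]
width: 85.6
gripper_force: 0.0
clock: 23.6
eef_pos: [524.4, 52.3, 251.9]
tool_rot: [3.141, 0.001, 1.567]
force: [-0.6, -0.3, -0.2]
width: 85.8
gripper_force: 0.0
[522.94731183  52.4810169  251.87977944]
cut [165.27968915 -73.60335744] (90, 90, 3)
[(np.float64(151.83333206176758), np.float64(3.5))] 19.0 [[378.9, 241.9], [383.4, 238.6], [388.2, 235.0]]
fin [288.14447763 221.72907038] (90, 90, 3)
[array([327.92328767, 229.75753425])] [ 77   0  13  90 730] [[562.1  31.3 152. ]]
[array([287.23026316, 219.43421053])] [ 38  37  14  14 152] [[527.8  40.8 152. ]]
```

```bash
python3 -m creep '[{"dx":0.011,"dy":-0.031,"dz":0,"rx":0,"ry":0,"rz":0.025,"grip":-1},{"dx":0.011,"dy":-0.031,"dz":0,"rx":0,"ry":0,"rz":0.05,"grip":-1},{"dx":0.011,"dy":-0.031,"dz":0,"rx":0,"ry":0,"rz":0.075,"grip":-1},{"dx":0.011,"dy":-0.031,"dz":0,"rx":0,"ry":0,"rz":0.1,"grip":-1},{"dx":0.011,"dy":-0.031,"dz":-0.1,"rx":0,"ry":0,"rz":0.125,"grip":-1}]'
python3 - <<'E'
from h import *
snap('wrist','w11.png');print(ctrl.read_state()['eef_pos'],ctrl.read_state()['tool_rot'])
f='w11.png';h=50
p=proj(f,[[528,40,154]])[0]; x0,y0=np.maximum((p-h).astype(int),0); im=cv2.imread('pics/'+f)[y0:y0+2*h,x0:x0+2*h]
hs=cv2.cvtColor(im,cv2.COLOR_BGR2HSV); m=((hs[...,1]<70)&(hs[...,2]>90)).astype(np.uint8); k,l,s,c=cv2.connectedComponentsWithStats(m)
for i in range(1,k):
    if 30<s[i,4]<1500: uv=[c[i]+[x0,y0]]; print(uv,s[i],plane(f,uv,152).round(1))
print(plane('top0.png',[(233,160),(200,130)],0).round(0),plane('top0.png',[(233,157)],150).round(0))
E
```

```text
clock: 24.38
eef_pos: [530.0, 42.7, 214.0]
tool_rot: [3.135, 0.003, 2.368]
force: [0.4, 0.3, -0.9]
width: 85.9
gripper_force: 0.0
[525.20993031  42.64666984 208.04312195] [-3.13869475 -0.00428552  2.37274894]
[array([275.26470588, 224.94117647])] [ 44  41  14  15 170] [[527.   40.4 152. ]]
[[635.  75.   0.]
 [720. 163.   0.]] [[611.  62. 150.]]
```

```bash
python3 -m creep '[{"dx":0,"dy":-0.004,"dz":-0.1,"rx":0,"ry":0,"rz":0,"grip":-1},{"dx":0,"dy":-0.004,"dz":-0.2,"rx":0,"ry":0,"rz":0,"grip":-1},{"dx":0,"dy":-0.004,"dz":-0.255,"rx":0,"ry":0,"rz":0,"grip":-1},{"dx":0,"dy":-0.004,"dz":-0.255,"rx":0,"ry":0,"rz":0,"grip":-1},{"dx":0,"dy":-0.004,"dz":-0.255,"rx":0,"ry":0,"rz":0,"grip":-1}]'
```

```text
clock: 25.05
eef_pos: [528.3, 39.8, 111.1]
tool_rot: [3.14, 0.001, 2.358]
force: [0.3, 0.3, 0.6]
width: 85.4
gripper_force: 0.0
```

```bash
python3 -m creep '[{"dx":0,"dy":0,"dz":-0.01,"rx":0,"ry":0,"rz":0,"grip":-0.4},{"dx":0,"dy":0,"dz":-0.01,"rx":0,"ry":0,"rz":0,"grip":0},{"dx":0,"dy":0,"dz":-0.01,"rx":0,"ry":0,"rz":0,"grip":1},{"dx":0,"dy":0,"dz":-0.01,"rx":0,"ry":0,"rz":0,"grip":1},{"dx":0,"dy":0,"dz":-0.01,"rx":0,"ry":0,"rz":0,"grip":1}]'
python3 -m creep '[{"dx":0,"dy":0,"dz":0,"rx":0,"ry":0,"rz":0,"grip":1},{"dx":0,"dy":0,"dz":0,"rx":0,"ry":0,"rz":0,"grip":1},{"dx":0,"dy":0,"dz":0,"rx":0,"ry":0,"rz":0,"grip":1},{"dx":0,"dy":0,"dz":0,"rx":0,"ry":0,"rz":0,"grip":1},{"dx":0,"dy":0,"dz":0,"rx":0,"ry":0,"rz":0,"grip":1}]'
```

```text
clock: 25.68
eef_pos: [528.2, 39.2, 107.3]
tool_rot: [3.14, 0.001, 2.357]
force: [-0.6, 0.4, 6.6]
width: 46.5
gripper_force: 60.3
clock: 26.3
eef_pos: [528.2, 39.2, 107.2]
tool_rot: [3.14, 0.001, 2.357]
force: [-1.7, 0.1, 7.1]
width: 46.5
gripper_force: 60.3
```

```bash
python3 -m creep '[{"dx":0,"dy":0,"dz":0.05,"rx":0,"ry":0,"rz":0,"grip":1},{"dx":0,"dy":0,"dz":0.13,"rx":0,"ry":0,"rz":0,"grip":1},{"dx":0,"dy":0,"dz":0.23,"rx":0,"ry":0,"rz":0,"grip":1},{"dx":0,"dy":0,"dz":0.33,"rx":0,"ry":0,"rz":0,"grip":1},{"dx":0,"dy":0,"dz":0.39,"rx":0,"ry":0,"rz":0,"grip":1}]'
python3 -m creep '[{"dx":-0.01,"dy":-0.05,"dz":0,"rx":0,"ry":0,"rz":0,"grip":1},{"dx":-0.03,"dy":-0.15,"dz":0,"rx":0,"ry":0,"rz":0,"grip":1},{"dx":-0.06,"dy":-0.28,"dz":0,"rx":0,"ry":0,"rz":0,"grip":1},{"dx":-0.09,"dy":-0.41,"dz":0,"rx":0,"ry":0,"rz":0,"grip":1},{"dx":-0.1,"dy":-0.5,"dz":0,"rx":0,"ry":0,"rz":0,"grip":1}]'
python3 -m creep '[{"dx":-0.01,"dy":-0.1,"dz":0,"rx":0,"ry":0,"rz":0,"grip":1},{"dx":-0.02,"dy":-0.2,"dz":0,"rx":0,"ry":0,"rz":0,"grip":1},{"dx":-0.028,"dy":-0.3,"dz":0,"rx":0,"ry":0,"rz":0,"grip":1},{"dx":-0.028,"dy":-0.36,"dz":0,"rx":0,"ry":0,"rz":0,"grip":1},{"dx":-0.028,"dy":-0.384,"dz":0,"rx":0,"ry":0,"rz":0,"grip":1}]'
python3 - <<'E'
from h import *
snap('wrist','w12.png');s=ctrl.read_state();print(s['eef_pos'],s['qpos'])
# oblong tray: mask wood vs grey in w2-like views: measure in earlier w3 (unoccluded) and now
for f in ['w12.png']:
    im=cv2.imread('pics/'+f); hs=cv2.cvtColor(im,cv2.COLOR_BGR2HSV)
    m=((hs[...,0]>8)&(hs[...,0]<26)&(hs[...,1]>85)&(hs[...,2]>50)).astype(np.uint8)
    p=proj(f,[[438,-317.6,20]])[0]; print(p)
    k,l,st,c=cv2.connectedComponentsWithStats(m)
    for i in range(1,k):
        if st[i,4]>2000: print(st[i],c[i])
    print('exp corners',proj(f,[[519,-244,20],[527,-382,20],[357,-392,20],[349,-253,20]]).round(0).tolist())
E
```

```text
clock: 26.92
eef_pos: [528.0, 39.1, 264.2]
tool_rot: [3.14, 0.001, 2.358]
force: [0.3, 0.2, -2.8]
width: 46.4
gripper_force: 61.9
clock: 27.55
eef_pos: [484.4, -164.7, 260.7]
tool_rot: [-3.139, -0.002, 2.353]
force: [1.4, 0.8, -2.0]
width: 46.4
gripper_force: 62.0
clock: 28.18
eef_pos: [473.9, -316.7, 260.5]
tool_rot: [-3.14, -0.003, 2.354]
force: [-0.7, 1.7, -2.9]
width: 46.2
gripper_force: 62.1
[ 474.37200865 -317.00607998  260.78806002] [ 0.27335807  0.50899901  0.40816804  1.71428025 -0.23462679  0.96887914
  1.5525721 ]
[260.38747055 152.05819401]
[    0     0   231   261 35047] [82.04873456 94.84866037]
[ 408    0  152   87 8772] [494.13360693  35.65116279]
[  173    57   177   164 13554] [257.21683636 136.97166888]
[ 494  174   66   78 2872] [537.30083565 217.00104457]
[ 369  256  135  110 4770] [442.50880503 305.59077568]
exp corners [[349.0, 156.0], [275.0, 234.0], [171.0, 149.0], [243.0, 56.0]]
```

```bash
python3 -m creep '[{"dx":0.007,"dy":0.006,"dz":-0.05,"rx":0,"ry":0,"rz":0,"grip":1},{"dx":0.007,"dy":0.006,"dz":-0.12,"rx":0,"ry":0,"rz":0,"grip":1},{"dx":0.007,"dy":0.006,"dz":-0.18,"rx":0,"ry":0,"rz":0,"grip":1},{"dx":0.007,"dy":0.006,"dz":-0.2,"rx":0,"ry":0,"rz":0,"grip":1},{"dx":0.007,"dy":0.006,"dz":-0.2,"rx":0,"ry":0,"rz":0,"grip":1}]'
python3 - <<'E'
from h import *
snap('wrist','w13.png');snap('side','s13.png');snap('top','t13.png');s=ctrl.read_state();print(s['eef_pos'])
f='w13.png'; im=cv2.imread('pics/'+f); hs=cv2.cvtColor(im,cv2.COLOR_BGR2HSV)
a=np.linspace(0,2*np.pi,72,endpoint=False)
# radial search for ring: hue/sat profile around expected collar centre at z=30
C=np.array([477.5,-314.5]); rr=np.arange(28,52,.5); g=im[...,0].astype(np.float32); pts=[]
for t in a:
    P=np.c_[C[0]+rr*np.cos(t),C[1]+rr*np.sin(t),0*rr+30]; q=proj(f,P).astype(np.float32)
    v=cv2.remap(g,q[:,0].reshape(1,-1),q[:,1].reshape(1,-1),1)[0]
    i=v[8:].argmin()+8; pts.append((round(np.degrees(t)),rr[i],int(v[i]),int(np.median(v))))
print(pts[::3])
E
```

```text
clock: 28.85
eef_pos: [479.1, -311.4, 181.8]
tool_rot: [-3.142, -0.001, 2.358]
force: [0.2, -0.5, -2.0]
width: 46.1
gripper_force: 62.1
[ 479.83714514 -312.32896238  183.09550433]
[(0, np.float64(45.0), 11, 14), (15, np.float64(40.5), 11, 15), (30, np.float64(37.0), 12, 31), (45, np.float64(32.5), 15, 61), (60, np.float64(36.5), 38, 83), (75, np.float64(38.0), 52, 102), (90, np.float64(39.5), 45, 103), (105, np.float64(40.5), 37, 98), (120, np.float64(41.0), 28, 71), (135, np.float64(41.0), 28, 72), (150, np.float64(40.5), 28, 65), (165, np.float64(39.5), 29, 55), (180, np.float64(38.5), 31, 68), (195, np.float64(37.5), 32, 63), (210, np.float64(36.0), 28, 62), (225, np.float64(34.5), 26, 64), (240, np.float64(32.0), 15, 62), (255, np.float64(32.5), 12, 55), (270, np.float64(33.5), 11, 15), (285, np.float64(32.5), 9, 12), (300, np.float64(35.5), 7, 12), (315, np.float64(37.0), 10, 13), (330, np.float64(51.0), 13, 17), (345, np.float64(41.0), 10, 14)]
```

```bash
python3 - <<'E'
from h import *
f='w13.png'; g=cv2.imread('pics/'+f)[...,0].astype(np.float32)
C=np.array([477.5,-314.5])
for z in (5,15,30):
    A=[];b=[]
    for t in np.radians(np.arange(60,232,5)):
        rr=np.arange(28,52,.5);P=np.c_[C[0]+rr*np.cos(t),C[1]+rr*np.sin(t),0*rr+z]; q=proj(f,P).astype(np.float32)
        v=cv2.remap(g,q[:,0].reshape(1,-1),q[:,1].reshape(1,-1),1)[0]; A.append([1,np.cos(t),np.sin(t)]);b.append(rr[v.argmin()])
    x,res,*_=np.linalg.lstsq(np.array(A),np.array(b),rcond=None); print(z,x.round(1),(np.array(A)@x-b).std().round(2))
im=cv2.imread('pics/t13.png')
E
```

```text
5 [35.5 -2.4  1.1] 2.45
15 [33.4 -5.4  3.2] 2.49
30 [ 28.6 -11.2   7.6] 2.35
```

```bash
python3 -m creep '[{"dx":-0.007,"dy":-0.004,"dz":-0.02,"rx":0,"ry":0,"rz":0,"grip":1},{"dx":-0.007,"dy":-0.004,"dz":-0.06,"rx":0,"ry":0,"rz":0,"grip":1},{"dx":-0.007,"dy":-0.004,"dz":-0.11,"rx":0,"ry":0,"rz":0,"grip":1},{"dx":-0.007,"dy":-0.004,"dz":-0.15,"rx":0,"ry":0,"rz":0,"grip":1},{"dx":-0.007,"dy":-0.004,"dz":-0.175,"rx":0,"ry":0,"rz":0,"grip":1}]'
python3 -m creep '[{"dx":0,"dy":0,"dz":-0.003,"rx":0,"ry":0,"rz":0,"grip":1},{"dx":0,"dy":0,"dz":-0.006,"rx":0,"ry":0,"rz":0,"grip":1},{"dx":0,"dy":0,"dz":-0.006,"rx":0,"ry":0,"rz":0,"grip":1},{"dx":0,"dy":0,"dz":-0.006,"rx":0,"ry":0,"rz":0,"grip":1},{"dx":0,"dy":0,"dz":-0.006,"rx":0,"ry":0,"rz":0,"grip":1}]'
```

```text
clock: 29.62
eef_pos: [476.0, -313.3, 110.6]
tool_rot: [-3.141, -0.002, 2.358]
force: [-0.4, -0.2, -2.1]
width: 46.4
gripper_force: 62.1
clock: 30.25
eef_pos: [476.6, -313.7, 110.0]
tool_rot: [3.141, 0.0, 2.358]
force: [-0.2, 0.6, -2.3]
width: 46.5
gripper_force: 62.1
```

```bash
python3 -m creep '[{"dx":0,"dy":0,"dz":-0.002,"rx":0,"ry":0,"rz":0,"grip":1},{"dx":0,"dy":0,"dz":-0.005,"rx":0,"ry":0,"rz":0,"grip":1},{"dx":0,"dy":0,"dz":-0.005,"rx":0,"ry":0,"rz":0,"grip":1},{"dx":0,"dy":0,"dz":-0.005,"rx":0,"ry":0,"rz":0,"grip":1},{"dx":0,"dy":0,"dz":-0.005,"rx":0,"ry":0,"rz":0,"grip":1}]'
```

```text
clock: 30.88
eef_pos: [476.8, -314.0, 108.3]
tool_rot: [3.141, 0.001, 2.358]
force: [0.3, 0.2, 4.8]
width: 46.1
gripper_force: 62.7
```

```bash
python3 -m creep '[{"dx":0,"dy":0,"dz":0,"rx":0,"ry":0,"rz":0,"grip":-0.6},{"dx":0,"dy":0,"dz":0,"rx":0,"ry":0,"rz":0,"grip":-1},{"dx":0,"dy":0,"dz":0,"rx":0,"ry":0,"rz":0,"grip":-1},{"dx":0,"dy":0,"dz":0.03,"rx":0,"ry":0,"rz":0,"grip":-1},{"dx":0,"dy":0,"dz":0.12,"rx":0,"ry":0,"rz":0,"grip":-1}]'
python3 -m creep '[{"dx":0,"dy":0,"dz":0.1,"rx":0,"ry":0,"rz":0,"grip":-1},{"dx":0,"dy":0.05,"dz":0.2,"rx":0,"ry":0,"rz":0.02,"grip":-1},{"dx":0.03,"dy":0.17,"dz":0.25,"rx":0,"ry":0,"rz":0.04,"grip":-1},{"dx":0.07,"dy":0.3,"dz":0.2,"rx":0,"ry":0,"rz":0.0594,"grip":-1},{"dx":0.11,"dy":0.41,"dz":0.1,"rx":0,"ry":0,"rz":0.0594,"grip":-1}]'
python3 -m creep '[{"dx":0,"dy":0,"dz":-0.05,"rx":0,"ry":0,"rz":0,"grip":-1},{"dx":0,"dy":0,"dz":-0.05,"rx":0,"ry":0,"rz":0,"grip":-1},{"dx":0,"dy":0,"dz":-0.05,"rx":0,"ry":0,"rz":0,"grip":-1},{"dx":0,"dy":0,"dz":-0.05,"rx":0,"ry":0,"rz":0,"grip":-1},{"dx":0,"dy":0,"dz":-0.05,"rx":0,"ry":0,"rz":0,"grip":-1}]'
python3 - <<'E'
from h import *
snap('wrist','w14.png');snap('side','s14.png');snap('top','t14.png');s=ctrl.read_state();print(s['eef_pos'],s['tool_rot'])
f='w14.png'; im=cv2.imread('pics/'+f); p=proj(f,[[521,-150,12]])[0]; print(p)
x0,y0=(p-60).astype(int); c=cv2.cvtColor(im,6)[y0:y0+110,x0:x0+120]
bg=cv2.medianBlur(c,61); d=cv2.absdiff(c,bg); m=(d>18).astype(np.uint8)
m=cv2.morphologyEx(m,cv2.MORPH_CLOSE,np.ones((5,5)))
cs,_=cv2.findContours(m,cv2.RETR_EXTERNAL,cv2.CHAIN_APPROX_NONE)
for k in cs:
    if cv2.contourArea(cv2.convexHull(k))>500:
        q=plane(f,k[:,0]+[x0,y0],12)[:,:2].astype(np.float32); print(len(k),cv2.minAreaRect(q), cv2.boundingRect(k))
for r in m[::5,::3]: print(''.join('#' if v else '.' for v in r))
E
```

```text
clock: 31.5
eef_pos: [475.4, -312.9, 155.3]
tool_rot: [-3.141, -0.004, 2.358]
force: [0.7, -0.5, 0.2]
width: 85.3
gripper_force: 0.0
clock: 32.12
eef_pos: [522.9, -148.2, 198.0]
tool_rot: [3.139, 0.006, 2.732]
force: [0.7, -0.2, -0.6]
width: 85.1
gripper_force: 0.0
clock: 32.75
eef_pos: [520.8, -150.3, 176.6]
tool_rot: [3.141, 0.001, 2.73]
force: [-0.1, 0.7, -0.2]
width: 85.5
gripper_force: 0.0
[ 520.55412942 -149.84989501  176.03205617] [3.14142550e+00 4.44754604e-04 2.73054461e+00]
[281.52213254 187.24335181]
290 ((546.12744140625, -150.63494873046875), (83.14498901367188, 62.239784240722656), 54.07294464111328) (36, 45, 77, 65)
175 ((500.6208801269531, -135.71673583984375), (53.17182922363281, 35.38655471801758), 33.846256256103516) (38, 7, 51, 52)
##..................................#..#
.....................................###
..................#...................##
..................#...................##
..................##...................#
..................##...................#
..................###..................#
...................###..................
.............###############............
............#.......#########...........
............#.......#########...........
............#.........#######...........
............#................##.........
............#...............##########..
............................##########..
.............#..............##########..
.............##............###########..
.............#######################....
.......................######...........
......................######............
.....................######.............
......................###...............
```

```bash
python3 -m creep '[{"dx":0,"dy":0,"dz":-0.1,"rx":0,"ry":0,"rz":0,"grip":-0.75},{"dx":0,"dy":0,"dz":-0.2,"rx":0,"ry":0,"rz":0,"grip":-0.75},{"dx":0,"dy":0,"dz":-0.3,"rx":0,"ry":0,"rz":0,"grip":-0.75},{"dx":0,"dy":0,"dz":-0.36,"rx":0,"ry":0,"rz":0,"grip":-0.75},{"dx":0,"dy":0,"dz":-0.36,"rx":0,"ry":0,"rz":0,"grip":-0.75}]'
python3 - <<'E'
from h import *
snap('wrist','w15.png')
im=cv2.imread('pics/w15.png'); p=proj('w15.png',[[521,-150,12]])[0]; print(p, ctrl.read_state()['eef_pos'])
t=proj('w15.png',[[*ctrl.read_state()['eef_pos'][:2],12]]);print(t)
x0,y0=(p-80).astype(int); c=cv2.cvtColor(im,6)[y0:y0+160,x0:x0+160]
e=cv2.Canny(cv2.GaussianBlur(c,(3,3),0),40,100)
L=cv2.HoughLinesP(e,1,np.pi/180,30,minLineLength=35,maxLineGap=8)
if L is not None:
    for l in L[:,0]: print((l+[x0,y0,x0,y0]).tolist(), round(np.degrees(np.arctan2(l[3]-l[1],l[2]-l[0])),1))
E
```

```text
clock: 33.52
eef_pos: [519.1, -149.4, 30.2]
tool_rot: [-3.141, -0.004, 2.731]
force: [-0.0, -0.3, -0.5]
width: 74.8
gripper_force: 0.0
[281.14089262 257.99218553] [ 520.16362891 -149.74982739   31.44597515]
[[280.95851637 256.64933803]]
[237, 229, 325, 229] 0.0
[243, 307, 319, 307] 0.0
[252, 285, 326, 285] 0.0
[235, 237, 239, 303] 86.5
[321, 304, 324, 236] -87.5
[248, 215, 289, 215] 0.0
[318, 276, 319, 232] -88.7
[201, 332, 249, 336] 4.8
[357, 302, 359, 265] -86.9
```

Square lies centred (columns 235–325, TCP column 281) and parallel to the fingers. Grip it.

```bash
python3 -m creep '[{"dx":0,"dy":0,"dz":-0.04,"rx":0,"ry":0,"rz":0,"grip":-0.75},{"dx":0,"dy":0,"dz":-0.063,"rx":0,"ry":0,"rz":0,"grip":-0.75},{"dx":0,"dy":0,"dz":-0.063,"rx":0,"ry":0,"rz":0,"grip":-0.75},{"dx":0,"dy":0,"dz":-0.063,"rx":0,"ry":0,"rz":0,"grip":0},{"dx":0,"dy":0,"dz":-0.063,"rx":0,"ry":0,"rz":0,"grip":1}]'
python3 -m creep '[{"dx":0,"dy":0,"dz":0,"rx":0,"ry":0,"rz":0,"grip":1},{"dx":0,"dy":0,"dz":0,"rx":0,"ry":0,"rz":0,"grip":1},{"dx":0,"dy":0,"dz":0,"rx":0,"ry":0,"rz":0,"grip":1},{"dx":0,"dy":0,"dz":0.01,"rx":0,"ry":0,"rz":0,"grip":1},{"dx":0,"dy":0,"dz":0.03,"rx":0,"ry":0,"rz":0,"grip":1}]'
```

```text
clock: 34.2
eef_pos: [520.7, -149.9, 7.3]
tool_rot: [3.142, 0.001, 2.731]
force: [-1.3, -0.1, 1.5]
width: 47.9
gripper_force: 61.7
clock: 34.83
eef_pos: [520.4, -149.5, 18.7]
tool_rot: [3.142, -0.0, 2.731]
force: [-0.5, -0.2, -0.3]
width: 47.7
gripper_force: 61.7
```

```bash
python3 -m creep '[{"dx":0,"dy":0,"dz":0.1,"rx":0,"ry":0,"rz":0.015,"grip":1},{"dx":-0.03,"dy":0,"dz":0.22,"rx":0,"ry":0,"rz":0.03,"grip":1},{"dx":-0.1,"dy":0,"dz":0.34,"rx":0,"ry":0,"rz":0.045,"grip":1},{"dx":-0.2,"dy":-0.02,"dz":0.42,"rx":0,"ry":0,"rz":0.06,"grip":1},{"dx":-0.29,"dy":-0.1,"dz":0.45,"rx":0,"ry":0,"rz":0.0745,"grip":1}]'
python3 -m creep '[{"dx":-0.03,"dy":-0.1,"dz":0,"rx":0,"ry":0,"rz":0,"grip":1},{"dx":-0.035,"dy":-0.2,"dz":0,"rx":0,"ry":0,"rz":0,"grip":1},{"dx":-0.035,"dy":-0.29,"dz":0,"rx":0,"ry":0,"rz":0,"grip":1},{"dx":-0.035,"dy":-0.325,"dz":-0.05,"rx":0,"ry":0,"rz":0,"grip":1},{"dx":-0.035,"dy":-0.325,"dz":-0.15,"rx":0,"ry":0,"rz":0,"grip":1}]'
python3 -m creep '[{"dx":0,"dy":0,"dz":-0.05,"rx":0,"ry":0,"rz":0,"grip":1},{"dx":0,"dy":0,"dz":-0.1,"rx":0,"ry":0,"rz":0,"grip":1},{"dx":0,"dy":0,"dz":-0.1,"rx":0,"ry":0,"rz":0,"grip":1},{"dx":0,"dy":0,"dz":-0.1,"rx":0,"ry":0,"rz":0,"grip":1},{"dx":0,"dy":0,"dz":-0.1,"rx":0,"ry":0,"rz":0,"grip":1}]'
python3 - <<'E'
from h import *
snap('wrist','w16.png'); snap('side','s16.png'); s=ctrl.read_state(); print(s['eef_pos'],s['tool_rot'])
f='w16.png'; im=cv2.imread('pics/'+f); hs=cv2.cvtColor(im,cv2.COLOR_BGR2HSV)
m=((hs[...,0]>8)&(hs[...,0]<26)&(hs[...,1]>85)&(hs[...,2]>50)).astype(np.uint8)
C=np.array([[519,-244,20],[527,-382,20],[357,-392,20],[349,-253,20]]); print('exp',proj(f,C).round(0).tolist())
k,l,st,c=cv2.connectedComponentsWithStats(m)
for i in range(1,k):
    if st[i,4]>1500: print(st[i])
c=cv2.cvtColor(im,6); e=cv2.Canny(cv2.GaussianBlur(c,(3,3),0),40,100)
L=cv2.HoughLinesP(e[:260],1,np.pi/180,40,minLineLength=60,maxLineGap=8)
for q in L[:,0]: print(q.tolist(), plane(f,q.reshape(2,2),20)[:,:2].round(0).tolist())
E
```

```text
clock: 35.45
eef_pos: [404.4, -188.9, 200.8]
tool_rot: [-3.141, 0.003, -3.077]
force: [-0.1, -0.6, -0.5]
width: 47.7
gripper_force: 61.9
clock: 36.08
eef_pos: [391.5, -322.4, 139.5]
tool_rot: [-3.137, 0.004, -3.087]
force: [0.8, 0.3, -1.3]
width: 47.6
gripper_force: 61.9
clock: 36.7
eef_pos: [391.0, -320.0, 99.5]
tool_rot: [-3.14, 0.001, -3.084]
force: [-0.6, -0.1, -0.7]
width: 47.5
gripper_force: 61.9
[ 390.89677722 -319.91472427   99.30841355] [-3.14064704e+00  1.12736889e-03 -3.08410498e+00]
exp [[356.0, 352.0], [205.0, 352.0], [185.0, 167.0], [377.0, 167.0]]
[    0     0   560   122 33498]
[   0  158   22  109 2108]
[  187   161   191   123 15414]
[ 497  237   63  183 5540]
[ 237  250   89   55 3807]
[350, 86, 477, 97] [[295.0, -279.0], [295.0, -190.0]]
[114, 74, 213, 79] [[295.0, -439.0], [296.0, -371.0]]
[126, 91, 200, 94] [[306.0, -431.0], [306.0, -380.0]]
[196, 257, 318, 257] [[430.0, -386.0], [424.0, -289.0]]
[232, 246, 332, 246] [[418.0, -357.0], [413.0, -279.0]]
[21, 35, 136, 35] [[270.0, -504.0], [270.0, -422.0]]
[447, 37, 555, 0] [[259.0, -219.0], [227.0, -146.0]]
[472, 97, 554, 105] [[295.0, -193.0], [294.0, -129.0]]
[464, 113, 558, 123] [[306.0, -197.0], [307.0, -122.0]]
[191, 162, 201, 259] [[353.0, -387.0], [431.0, -382.0]]
[190, 77, 289, 82] [[295.0, -386.0], [295.0, -320.0]]
[364, 258, 372, 172] [[423.0, -252.0], [353.0, -256.0]]
[240, 228, 322, 228] [[402.0, -351.0], [399.0, -288.0]]
[331, 59, 438, 68] [[279.0, -294.0], [279.0, -221.0]]
[358, 256, 366, 171] [[421.0, -257.0], [352.0, -261.0]]
[200, 196, 206, 258] [[378.0, -381.0], [430.0, -378.0]]
```

```bash
python3 -m creep '[{"dx":0.005,"dy":0,"dz":-0.06,"rx":0,"ry":0,"rz":0,"grip":1},{"dx":0.005,"dy":0,"dz":-0.13,"rx":0,"ry":0,"rz":0,"grip":1},{"dx":0.005,"dy":0,"dz":-0.18,"rx":0,"ry":0,"rz":0,"grip":1},{"dx":0.005,"dy":0,"dz":-0.21,"rx":0,"ry":0,"rz":0,"grip":1},{"dx":0.005,"dy":0,"dz":-0.215,"rx":0,"ry":0,"rz":0,"grip":1}]'
python3 -m creep '[{"dx":0,"dy":0,"dz":-0.003,"rx":0,"ry":0,"rz":0,"grip":1},{"dx":0,"dy":0,"dz":-0.003,"rx":0,"ry":0,"rz":0,"grip":1},{"dx":0,"dy":0,"dz":-0.003,"rx":0,"ry":0,"rz":0,"grip":1},{"dx":0,"dy":0,"dz":-0.003,"rx":0,"ry":0,"rz":0,"grip":1},{"dx":0,"dy":0,"dz":-0.003,"rx":0,"ry":0,"rz":0,"grip":1}]'
```

```text
clock: 37.42
eef_pos: [392.2, -319.5, 12.2]
tool_rot: [3.141, -0.001, -3.084]
force: [-1.9, 1.0, 7.9]
width: 47.5
gripper_force: 62.8
clock: 38.05
eef_pos: [392.6, -319.7, 12.2]
tool_rot: [-3.141, 0.001, -3.084]
force: [-2.2, 0.7, 7.6]
width: 47.8
gripper_force: 62.4
```

```bash
python3 -m creep '[{"dx":0,"dy":0,"dz":0,"rx":0,"ry":0,"rz":0,"grip":-0.5},{"dx":0,"dy":0,"dz":0,"rx":0,"ry":0,"rz":0,"grip":-0.7},{"dx":0,"dy":0,"dz":0,"rx":0,"ry":0,"rz":0,"grip":-0.7},{"dx":0,"dy":0,"dz":0.03,"rx":0,"ry":0,"rz":0,"grip":-0.7},{"dx":0,"dy":0,"dz":0.12,"rx":0,"ry":0,"rz":0,"grip":-0.7}]'
python3 -m creep '[{"dx":0,"dy":0,"dz":0.12,"rx":0,"ry":0,"rz":0,"grip":-0.7},{"dx":0,"dy":0,"dz":0.25,"rx":0,"ry":0,"rz":0,"grip":-0.7},{"dx":0,"dy":0.02,"dz":0.38,"rx":0,"ry":0,"rz":0,"grip":-0.7},{"dx":0,"dy":0.1,"dz":0.48,"rx":0,"ry":0,"rz":0,"grip":-0.7},{"dx":0.03,"dy":0.22,"dz":0.55,"rx":0,"ry":0,"rz":0,"grip":-0.7}]'
python3 -m creep '[{"dx":0.03,"dy":0.1,"dz":0.05,"rx":0,"ry":0,"rz":-0.025,"grip":-0.7},{"dx":0.06,"dy":0.23,"dz":0.1,"rx":0,"ry":0,"rz":-0.05,"grip":-0.7},{"dx":0.08,"dy":0.36,"dz":0.1,"rx":0,"ry":0,"rz":-0.075,"grip":-0.7},{"dx":0.08,"dy":0.49,"dz":0.1,"rx":0,"ry":0,"rz":-0.1,"grip":-0.7},{"dx":0.08,"dy":0.55,"dz":0.1,"rx":0,"ry":0,"rz":-0.125,"grip":-0.7}]'
python3 -m creep '[{"dx":0,"dy":0,"dz":0,"rx":0,"ry":0,"rz":0,"grip":-0.7},{"dx":0,"dy":0,"dz":0,"rx":0,"ry":0,"rz":0,"grip":-0.7},{"dx":0,"dy":0,"dz":0,"rx":0,"ry":0,"rz":0,"grip":-0.7},{"dx":0,"dy":0,"dz":0,"rx":0,"ry":0,"rz":0,"grip":-0.7},{"dx":0,"dy":0,"dz":0,"rx":0,"ry":0,"rz":0,"grip":-0.7}]'
python3 - <<'E'
from h import *
snap('wrist','w17.png'); snap('side','s17.png'); snap('top','t17.png'); s=ctrl.read_state(); print(s['eef_pos'],s['force'])
f='t17.png'; im=cv2.imread('pics/'+f); d=cv2.absdiff(im,cv2.imread('pics/top0.png')).max(2)
m=cv2.morphologyEx((d>28).astype(np.uint8),cv2.MORPH_CLOSE,np.ones((3,3)))
k,l,st,c=cv2.connectedComponentsWithStats(m)
for i in range(1,k):
    if st[i,4]>12 and 170<c[i][1]<275: print(st[i],c[i].round(1),plane(f,[c[i]],15)[0,:2].round(0))
for n,P,z in [('cap',(488,269),134),('jar',(488,350.5),72),('rc',(403,313),30),('finial',(476.7,-314),155),('sq',(392.5,-319.6),30)]: print(n,proj(f,[[*P,z]])[0].round(1))
ex=lambda x0,x1,y0,y1:[''.join('%4d'%v for v in r) for r in cv2.cvtColor(im,6)[y0:y1,x0:x1]]
for r in ex(374,400,234,260): print(r)
E
```

```text
clock: 38.67
eef_pos: [391.6, -318.9, 59.1]
tool_rot: [3.139, -0.003, -3.084]
force: [0.4, -0.3, 0.4]
width: 73.0
gripper_force: 0.0
clock: 39.3
eef_pos: [404.1, -232.2, 282.1]
tool_rot: [-3.139, 0.003, -3.088]
force: [1.6, 0.7, -0.4]
width: 72.5
gripper_force: 0.0
clock: 39.92
eef_pos: [435.9, -8.6, 320.0]
tool_rot: [3.14, -0.0, 2.412]
force: [1.0, -0.3, 0.7]
width: 72.8
gripper_force: 0.0
clock: 40.55
eef_pos: [436.4, -12.2, 319.3]
tool_rot: [-3.141, -0.0, 2.413]
force: [0.6, 0.5, -1.3]
width: 72.6
gripper_force: 0.0
[436.47152605 -11.83467321 319.2837537 ] [-0.47809322  0.68070894 -0.12208397]
[191 188  14  16  37] [194.9 192.6] [549. 175.]
[324 191   9   8  14] [329.  193.7] [ 536. -174.]
[206 200   7   9  15] [209.8 205. ] [515. 136.]
[372 200  32  28 622] [387.1 213.7] [ 480. -323.]
[ 109  202   64   36 1532] [139.3 217.3] [488. 321.]
[377 236  23  21 125] [389.3 246.8] [ 394. -325.]
[130 239  27  26 284] [142.7 251.3] [399. 313.]
cap [147.6 211.9]
jar [121.8 215.4]
rc [141.  249.7]
finial [394.8 209.1]
sq [388.4 247.3]
  91  90  96 101 104  96  93  97  97  99 100  98  98  99  
[... 1971 characters left out ...]
96  96  96  99  93  90  94  97  97  97  98  91  93 101 101  58  48  89
 104 103  99 100  93  69  78  93  96  96  96  97  95  88  92  95  95  94  99  89  92 100  91  59  65  95
 103 103 101 102 101  73  75  89  94  96  81  76  74  71  76  79  79  82  85  84  88  90  83  86  96 105
 102 105 102 100 102  86  74  79  88  88  81  78  81  85  88  92  90  92  95  91  91  97  98 102 105 109
 104 104 100 100 102  98  88  88  95  94  92  95  96  92  89  96  96  95  98  92  91  98 101 104 108 107
 105 103 101 100 104 100  93  94  95  95  95  98  99  90  89  96  97  96  97  93  91  98 101 103 107 109
 106 105 101 100 103 100  94  94  94  94  94  97  98  91  89  96  98  96  99  96  90  96 100 101 107 107
```

```bash
python3 - <<'E'
from h import *
f='t17.png'; im=cv2.imread('pics/'+f)
def hough(x0,x1,y0,y1,r0,r1,z,n):
    g=cv2.resize(cv2.cvtColor(im,6)[y0:y1,x0:x1],None,fx=4,fy=4,interpolation=2)
    c=cv2.HoughCircles(cv2.GaussianBlur(g,(5,5),0),cv2.HOUGH_GRADIENT,1,200,param1=60,param2=10,minRadius=4*r0,maxRadius=4*r1)
    u,v,r=c[0][0]; uv=[((u+.5)/4-.5+x0,(v+.5)/4-.5+y0)]; print(n,np.round(uv,1),r/4,plane(f,uv,z)[0,:2].round(1))
hough(122,165,234,270,9,14,22,'round'); hough(105,140,198,232,10,16,72,'jar'); hough(136,162,200,225,4,8,134,'cap')
d=cv2.cvtColor(im,cv2.COLOR_BGR2HSV)[200:220,383:407]; m=((d[...,1]<75)&(d[...,2]>95)).astype(np.uint8)
k,l,s,c=cv2.connectedComponentsWithStats(m)
for i in range(1,k):
    if s[i,4]>3: print('fin',s[i],plane(f,[c[i]+[383,200]],155)[0,:2].round(1))
g=cv2.cvtColor(im,6)[234:270,126:160]
for r in g: print(''.join('%4d'%v for v in r))
E
```

```text
round [[142.5 250.2]] 11.65 [401.8 311.2]
jar [[121.5 216. ]] 12.8 [486.6 351.2]
cap [[147.2 211. ]] 7.0 [490.3 269.9]
fin [11  8  3  4 10] [ 476.5 -314.5]
  45  41  40  42  41  39  58  90  98  98  93  96 127 148 148 147 139 139 142 144 143 145 147 153 160 158 130 104  92  94  92  94  95  95
  60  60  60  57  53  61 108 117 116 117 110 112 119 120 116 113 111 111 113 114 114 114 111 120 130 132 125 117 115  97  73  72  75  74
  60  63  61  61  75  73  87  86  86  85  85  84  86  93  95  95  95  87  88  87  87  87  83  89 100 101 101 100 103  96  84  81  81  85
 107 106 105 112 176 183 182 180 178 179 177 178 179 179 179 178 165 110 104 106 106 132 172 176 175 175 175 175 177 177 148 106 101 104
 183 184 184 181 192 192 192 190 190 193 191 194 194 194 194 194 192 182 182 182 183 186 195 195 193 194 192 193 197 197 162 111 109 111
 191 192 191 192 190 191 190 191 190 192 195 195 189 185 173 165 173 175 182 193 197 197 195 194 193 194 194 194 196 197 163 111 109 112
 190 189 189 188 189 188 190 190 193 194 185 159 118 107  98 110 135 155 172 164 167 177 161 174 183 194 195 194 194 197 1
[... 3287 characters left out ...]
159 103  99 102
 177 156 146 144 144 146 146 147 147 145 147 148 148 148 149 147 127 126 126 126 125 131 133 145 146 146 146 153 157 131 103  76  74  79
 163 162 162 164 165 167 167 167 169 170 171 172 173 175 175 177 178 179 180 180 178 179 176 178 178 178 178 181 181 155 101  96  97  98
 121 118 122 124 125 125 124 122 122 121 120 114 115 113 112 112 111 110 108 106 105 104 104 108 105  99 100 102 105 103  87  84  84  83
 106 111 112 113  93  88  89  89  89  89  89  89  86  87  89  89  87  88 103 105 102 102 101 102 100 100  96  85  88  90  92  94  95  95
 154 171 171 170 131 113 111 111 110 111 111 110 108 110 108 107 107 121 172 175 174 175 176 174 177 176 157 107 102 102 101  93  94  97
```

All five items check out in place, the heart is unmoved and the arm is clear.

```bash
python3 -c "
from cell import ctrl
print(ctrl.finish_job())"
```

```text
the job is handed in; nothing more can be done
None
```

I placed all five items (bottle, jar, round cutter, mill, square cutter) in their trays in that order, left the heart cutter untouched, and handed the job in at about 41 s; the final camera checks showed nothing out of place.

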